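# Stand the battery cells up in the weld carrier and stack the emptied trays

## Robot

A 6-joint arm with a two-finger parallel gripper is mounted at the origin on the work surface. World frame = base frame: x ahead of the robot, y to its left, z up, the work surface at z = 0. Lengths are in m, angles in rad, forces in N, time in s.
With the tool pointing down it reaches from about 0.35 to 1 m from the base axis. Payload 7.1 kg.
Tool frame: the origin (TCP) lies on the centre line of the jaws, within the pads' length; the fingertips stand 22 mm ahead of it and the grasp point (between the pads) lies 3 mm ahead of it; z points along the fingers, y is the direction in which the jaws open and shut (so a half turn about z gives the same grasp; the last joint's range is limited). The gripper opens to 85 mm and grips with 20 to 120 N. Pads are 22 mm wide; open, the fingers measure 114 mm over their backs; the gripper's body (76 mm by 85 mm) begins 54 mm behind the grasp point. The pads swing forward as they close: fully open they stand 13 mm farther back than shut.
Start: joints at [1.261, 0.423, 1.63, -0, 1.089, -0.019], TCP at [0.179, 0.599, 0.253] pointing down, gripper open.
Joint ranges: [-3, 3], [-0.9, 2.11], [0.09, 2.58], [-1.31, 4.45], [0.11, 2.69], [-2.54, 2.54]. Speed limits (rad/s): [2.39, 2.39, 3.01, 3.14, 3.14, 3.14].

## Interface

Orientations are given as a unit quaternion [x, y, z, w].
In Python, from bench import bot gives the robot as it stands.
- The arm moves only by the shell command python3 -m handwheel 'ROWS' [FORCE]. ROWS is a JSON object of lists of equal length, an entry for each row: "slide": the shift along the tool's x, y, z in m, a list of three; "twist": the turn, a rotation vector about the tool's x, y, z in rad, a list of three; "hand": the finger opening in m, from 0 to 0.0854. In form: {"slide": [[x, y, z], ...], "twist": [[ax, ay, az], ...], "hand": [hand, ...]}. A call has exactly 8 rows; each row shifts and turns the commanded pose from where the row before left it, along the tool's axes as they then stand; what a row does not reach is not made up. A row lasts 1/10 s, in which the tool goes at most 50 mm and 8.59 degrees, less where a joint would pass 70% of its speed; a pose out of reach is approached as far as the arm can. A call is refused whole if a number of a shift passes 0.05 or a number of a turn 0.15, either way. A call with a gripper value outside its range is refused whole. The fingers move at their own pace and stop on an object; FORCE is the grip in N (left out, the last holds). Time passes only in rows, so rows that do not move let the fingers close, or fill a call up. It gives the time, the measured TCP pose, the force and the opening at its end, in the units of the state.
- bot.sense(): the state, without advancing time (a new reading comes with each control period).
- bot.grab_frame(name): name is "side" or "top" or "wrist"; returns a dict with "img" (420x560x3 uint8, red, green, blue), "depth" (420x560 float32, m along the optical axis (not along the pixel's ray), 0 where there is no reading), "fx", "fy", "cx", "cy" (pixels), "distortion" ([k1, k2, p1, p2, k3] as OpenCV has them; the pictures are not rectified), "cam_to_world" (4x4, takes a point from camera to world coordinates). Camera axes: x right, y up, looking along -z (the intrinsics and any distortion apply to the point x, -y, -z); pixel columns grow to the right and rows downward; lengths in m; the calibration is good to about 2 mm. A picture is of the moment at which its call begins.
- bot.sign_off(): hands the job in, once; it reports no verdict.
The state is a dict: "clock": time; "joints": joint angles; "qvel": joint speeds; "effort": joint torques, N m; "position": TCP position; "orientation": TCP orientation; "wrist_force": force on the tool from outside, world axes, zero at the start; "wrist_torque": the same for the moment, N m; "opening": opening from 0.0 (shut) to 1.0 (fully open).
Only numpy, scipy, OpenCV 4.12 (cv2) and the standard library are available. Lean on these libraries where they do the work, as an engineer would, in place of code of your own. Each camera call takes 0.05 s, during which the arm holds its last target.

## Task

Empty the two part-filled cell trays: stand every cell that lies in them upright, nub up, in a free bay of the white carrier, one to a bay, let go and see that each stays standing by itself; leave the one already there standing. Then stack both emptied trays squarely, one on the other, on the tray that was empty from the start, without disturbing the box of strips and the tape reel.

Things in the scene. Friction and masses are not known exactly. Their poses are not given: they have to be found in the camera images.
- cell1_c (a point): battery cell, 22 mm diameter, 70 mm long with the 1.5 mm nub on its top end, 70 g, violet-grey; point: its centre, 35 mm from either end; z along the cell from flat foot to nub. At the start it lies in the +y cradle of tray A, if present
- cell2_c (a point): battery cell, 22 mm diameter, 70 mm long with the 1.5 mm nub on its top end, 70 g, violet-grey; point: its centre, 35 mm from either end; z along the cell from flat foot to nub. At the start it lies in the -y cradle of tray A, if present
- cell3_c (a point): battery cell, 22 mm diameter, 70 mm long with the 1.5 mm nub on its top end, 70 g, violet-grey; point: its centre, 35 mm from either end; z along the cell from flat foot to nub. At the start it lies in the +y cradle of tray B, if present
- cell4_c (a point): battery cell, 22 mm diameter, 70 mm long with the 1.5 mm nub on its top end, 70 g, violet-grey; point: its centre, 35 mm from either end; z along the cell from flat foot to nub. At the start it lies in the -y cradle of tray B, if present
- done1_c (a point): battery cell, 22 mm diameter, 70 mm long with the 1.5 mm nub on its top end, 70 g, violet-grey; point: its centre, 35 mm from either end; z along the cell from flat foot to nub. At the start it stands in a bay of the carrier, if present (one of the three is)
- done2_c (a point): battery cell, 22 mm diameter, 70 mm long with the 1.5 mm nub on its top end, 70 g, violet-grey; point: its centre, 35 mm from either end; z along the cell from flat foot to nub. At the start it stands in a bay of the carrier, if present (one of the three is)
- done3_c (a point): battery cell, 22 mm diameter, 70 mm long with the 1.5 mm nub on its top end, 70 g, violet-grey; point: its centre, 35 mm from either end; z along the cell from flat foot to nub. At the start it stands in a bay of the carrier, if present (one of the three is)
- trayA_grip (a point): tray A, loose, black plastic, 200 g: plate 120 (x) x 160 (y) x 6 mm; on its centre an upright grip bar 40 (x) x 10 (y) mm, top 50 mm above the underside; two sloping cradles at y = +48 and -48 mm, under 24 mm wide, the cell in one clear on both sides. Yaw within 0.25 rad. Holds 1 or 2 cells. Point: in the grip bar on the tray's centre, 38 mm above the underside; axes: the tray's
- trayB_grip (a point): tray B, the same kind as tray A, holds 1 or 2 cells. In a cradle a cell reclines at 40 degrees to the level, its nubbed end raised towards the tray's +x side (away from the robot), its foot against a plate at the -x side. Point: in the grip bar on the tray's centre, 38 mm above the underside; axes: the tray's
- trayE_grip (a point): tray E, the same kind, empty from the start; the stack is built on it. Each tray has four 10 mm square posts at x = +-45, y = +-68 mm, tops 60 mm above its underside; the next tray's flat underside rests loosely on them, so grip points are 60 mm apart in height. Point: in the grip bar on the tray's centre, 38 mm above the underside; axes: the tray's
- bay1 (a point): centre of the floor of a square bay, 36 x 36 mm, its lip 6 mm high, in the carrier: a white board 76 (x) x 360 (y) mm fixed to the bench, its bay floors 8 mm above the bench, with five bays in one row along its y axis, 68 mm apart. z up, axes are the carrier's.
- bay2 (a point): centre of the floor of a square bay, 36 x 36 mm, its lip 6 mm high, in the carrier: a white board 76 (x) x 360 (y) mm fixed to the bench, its bay floors 8 mm above the bench, with five bays in one row along its y axis, 68 mm apart. z up, axes are the carrier's.
- bay3 (a point): centre of the floor of a square bay, 36 x 36 mm, its lip 6 mm high, in the carrier: a white board 76 (x) x 360 (y) mm fixed to the bench, its bay floors 8 mm above the bench, with five bays in one row along its y axis, 68 mm apart. z up, axes are the carrier's.
- bay4 (a point): centre of the floor of a square bay, 36 x 36 mm, its lip 6 mm high, in the carrier: a white board 76 (x) x 360 (y) mm fixed to the bench, its bay floors 8 mm above the bench, with five bays in one row along its y axis, 68 mm apart. z up, axes are the carrier's.
- bay5 (a point): centre of the floor of a square bay, 36 x 36 mm, its lip 6 mm high, in the carrier: a white board 76 (x) x 360 (y) mm fixed to the bench, its bay floors 8 mm above the bench, with five bays in one row along its y axis, 68 mm apart. z up, axes are the carrier's.
- strip_box: small clear open box with metal strips, 90 x 70 x 30 mm, origin under its centre; leave alone
- reel: orange tape reel lying flat, 84 mm across, 20 mm high, origin under its centre; leave alone
Things that resemble listed ones, but are neither listed nor needed, are in the scene too. What is shaped like the part that bears trayB_grip but green or red is not meant.

How it is judged:
On the way:
1. every cell stands upright by itself in a bay of the carrier, let go (angle between each of cell1_c, cell2_c, cell3_c, cell4_c, done1_c, done2_c, done3_c's own z axis and vertical below 0.06 rad and height (world z) of cell1_c between 0.039 and 0.047 m and (horizontal distance between cell1_c and bay1 below 0.0125 m or horizontal distance between cell1_c and bay2 below 0.0125 m or horizontal distance between cell1_c and bay3 below 0.0125 m or horizontal distance between cell1_c and bay4 below 0.0125 m or horizontal distance between cell1_c and bay5 below 0.0125 m) and linear speed of each of cell1, cell2, cell3, cell4, done1, done2, done3 below 0.02 m/s and angular speed of each of cell1, cell2, cell3, cell4, done1, done2, done3 below 0.15 rad/s and contact force between the fingers and cell1 below 0.05 N and height (world z) of cell2_c between 0.039 and 0.047 m and (horizontal distance between cell2_c and bay1 below 0.0125 m or horizontal distance between cell2_c and bay2 below 0.0125 m or horizontal distance between cell2_c and bay3 below 0.0125 m or horizontal distance between cell2_c and bay4 below 0.0125 m or horizontal distance between cell2_c and bay5 below 0.0125 m) and contact force between the fingers and cell2 below 0.05 N and height (world z) of cell3_c between 0.039 and 0.047 m and (horizontal distance between cell3_c and bay1 below 0.0125 m or horizontal distance between cell3_c and bay2 below 0.0125 m or horizontal distance between cell3_c and bay3 below 0.0125 m or horizontal distance between cell3_c and bay4 below 0.0125 m or horizontal distance between cell3_c and bay5 below 0.0125 m) and contact force between the fingers and cell3 below 0.05 N and height (world z) of cell4_c between 0.039 and 0.047 m and (horizontal distance between cell4_c and bay1 below 0.0125 m or horizontal distance between cell4_c and bay2 below 0.0125 m or horizontal distance between cell4_c and bay3 below 0.0125 m or horizontal distance between cell4_c and bay4 below 0.0125 m or horizontal distance between cell4_c and bay5 below 0.0125 m) and contact force between the fingers and cell4 below 0.05 N and height (world z) of done1_c between 0.039 and 0.047 m and (horizontal distance between done1_c and bay1 below 0.0125 m or horizontal distance between done1_c and bay2 below 0.0125 m or horizontal distance between done1_c and bay3 below 0.0125 m or horizontal distance between done1_c and bay4 below 0.0125 m or horizontal distance between done1_c and bay5 below 0.0125 m) and contact force between the fingers and done1 below 0.05 N and height (world z) of done2_c between 0.039 and 0.047 m and (horizontal distance between done2_c and bay1 below 0.0125 m or horizontal distance between done2_c and bay2 below 0.0125 m or horizontal distance between done2_c and bay3 below 0.0125 m or horizontal distance between done2_c and bay4 below 0.0125 m or horizontal distance between done2_c and bay5 below 0.0125 m) and contact force between the fingers and done2 below 0.05 N and height (world z) of done3_c between 0.039 and 0.047 m and (horizontal distance between done3_c and bay1 below 0.0125 m or horizontal distance between done3_c and bay2 below 0.0125 m or horizontal distance between done3_c and bay3 below 0.0125 m or horizontal distance between done3_c and bay4 below 0.0125 m or horizontal distance between done3_c and bay5 below 0.0125 m) and contact force between the fingers and done3 below 0.05 N), for 1 s.
At the end, for the whole second after the job is handed in: Every cell stands nub up, let go, in a bay (tilt under 3.4 degrees, within 12.5 mm of the bay's centre); trays A and B stacked in either order on the tray empty from the start, level, each within 15 mm and 0.15 rad (either way round) of the one below; all at rest (all of step 1 and (((z of trayA_grip in the frame of trayE_grip between 0.056 and 0.064 m and horizontal distance between trayA_grip and trayE_grip below 0.015 m and angle between the x axis of trayA_grip and the x axis of trayE_grip, either way round below 0.15 rad and angle between trayA_grip's own z axis and vertical below 0.05 rad and linear speed of trayA below 0.02 m/s) and (z of trayB_grip in the frame of trayA_grip between 0.056 and 0.064 m and horizontal distance between trayB_grip and trayA_grip below 0.015 m and angle between the x axis of trayB_grip and the x axis of trayA_grip, either way round below 0.15 rad and angle between trayB_grip's own z axis and vertical below 0.05 rad and linear speed of trayB below 0.02 m/s)) or ((z of trayB_grip in the frame of trayE_grip between 0.056 and 0.064 m and horizontal distance between trayB_grip and trayE_grip below 0.015 m and angle between the x axis of trayB_grip and the x axis of trayE_grip, either way round below 0.15 rad and angle between trayB_grip's own z axis and vertical below 0.05 rad and linear speed of trayB below 0.02 m/s) and (z of trayA_grip in the frame of trayB_grip between 0.056 and 0.064 m and horizontal distance between trayA_grip and trayB_grip below 0.015 m and angle between the x axis of trayA_grip and the x axis of trayB_grip, either way round below 0.15 rad and angle between trayA_grip's own z axis and vertical below 0.05 rad and linear speed of trayA below 0.02 m/s))) and angle between trayE_grip's own z axis and vertical below 0.05 rad and height (world z) of trayE_grip below 0.045 m); the robot touches nothing.
It fails at once if the cell that stood in the carrier from the start is knocked over (angle between any of done1_c, done2_c, done3_c's own z axis and vertical above 0.5 rad).
It fails at once if the box of strips or the tape reel is disturbed (moved over 4 cm) (distance of any of strip_box, reel from where it was at the start of the episode above 0.04 m).
Of cell1, cell2, cell3, cell4 only 3 to 4 are there at a start; the rules pass over those that are not, and their reading is None.
Of done1, done2, done3 only 1 to 1 are there at a start; the rules pass over those that are not, and their reading is None.
At some moment in a run one of trayE may be knocked a few centimetres aside while the robot is not near it.
It also fails if it takes over 210 s, if anything falls off the work surface, if the arm or the gripper's body presses on something with over 40 N, if the wrist force passes 120 N, or if a joint passes its speed limit or range.

## Working session

There is one attempt and no reset: what is moved stays moved. The work goes in short steps, Python scripts to look and compute and a shell command to move; the robot and the scene stay as the last step left them, time stands still between calls to the robot, and variables do not carry over. Pictures are saved under pics/ and viewed, and the job is handed in when it is done.

```bash
ls; mkdir -p pics
cat > h.py <<'E'
import numpy as np, cv2, json
from bench import bot
from scipy.spatial.transform import Rotation as R
def grab(n):
    return bot.grab_frame(n)
def save(f,name):
    cv2.imwrite('pics/'+name+'.png',cv2.cvtColor(f['img'],cv2.COLOR_RGB2BGR))
def K(f): return np.array([[f['fx'],0,f['cx']],[0,f['fy'],f['cy']],[0,0,1]])
def rays(f,px):
    px=np.asarray(px,float).reshape(-1,1,2)
    u=cv2.undistortPoints(px,K(f),np.array(f['distortion'],float)).reshape(-1,2)
    return np.c_[u[:,0],-u[:,1],-np.ones(len(u))]
def onplane(f,px,z):
    T=np.array(f['cam_to_world']);d=rays(f,px)@T[:3,:3].T;o=T[:3,3]
    return o+d*((z-o[2])/d[:,2])[:,None]
def cloud(f):
    h,w=f['depth'].shape
    v,u=np.mgrid[0:h,0:w]
    r=rays(f,np.c_[u.ravel(),v.ravel()])*f['depth'].reshape(-1,1)
    T=np.array(f['cam_to_world'])
    return (r@T[:3,:3].T+T[:3,3]).reshape(h,w,3)
def project(f,P):
    T=np.linalg.inv(np.array(f['cam_to_world']));p=np.asarray(P,float).reshape(-1,3)@T[:3,:3].T+T[:3,3]
    p=p*np.array([1,-1,-1])
    return cv2.projectPoints(p,np.zeros(3),np.zeros(3),K(f),np.array(f['distortion'],float))[0].reshape(-1,2)
E
python3 - <<'E'
from h import *
for n in('top','side','wrist'):
    f=grab(n);save(f,n+'0');print(n,f['fx'],np.round(f['cam_to_world'],3).tolist(),f['distortion'])
print(bot.sense())
E
```

```text
pics
top 391.27311095727583 [[-0.028, 0.99, -0.138, 0.339], [-1.0, -0.029, -0.001, 0.008], [-0.005, 0.138, 0.99, 1.123], [0.0, 0.0, 0.0, 1.0]] [-0.07571683  0.          0.          0.          0.        ]
side 439.9593944174299 [[0.999, 0.002, -0.034, 0.46], [-0.027, 0.641, -0.767, -0.748], [0.021, 0.768, 0.64, 0.706], [0.0, 0.0, 0.0, 1.0]] [-0.03190379  0.          0.          0.          0.        ]
wrist 300.7591346358298 [[0.287, -0.917, -0.276, 0.11], [0.958, 0.274, 0.085, 0.619], [-0.002, -0.289, 0.957, 0.373], [0.0, 0.0, 0.0, 1.0]] [-0.03789583  0.          0.          0.          0.        ]
{'clock': 0.15, 'joints': array([ 1.26098594e+00,  4.23655807e-01,  1.63045405e+00, -5.18733657e-06,
        1.08862716e+00, -1.90180236e-02]), 'qvel': array([ 9.36966639e-06, -2.38047276e-03, -1.65029990e-03,  6.36542867e-04,
        8.24636501e-04,  6.94472951e-05]), 'effort': array([ 1.29900116e-03, -5.57771695e+01, -2.82015699e+01,  1.74909255e-04,
        4.80558956e-03, -2.75169818e-06]), 'position': array([0.17906802, 0.59840829, 0.25275392]), 'orientation': array([ 1.44883226e-01,  9.89448596e-01, -5.64843754e-04, -9.13856087e-05]), 'wrist_force': array([ 0.13898357, -0.61027436, -0.47993512]), 'wrist_torque': array([0.00273054, 0.04015898, 0.0155164 ]), 'opening': 0.9969832663422997}
```

View pics/top0.png

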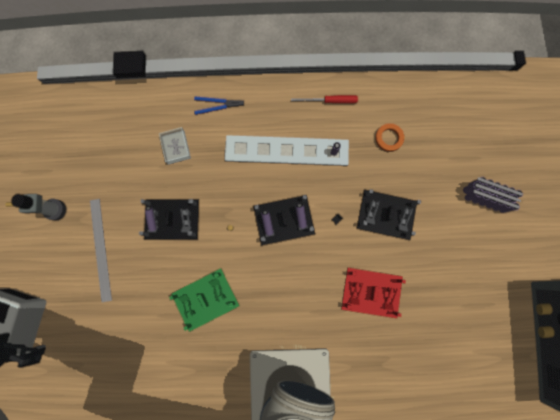

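View pics/side0.png

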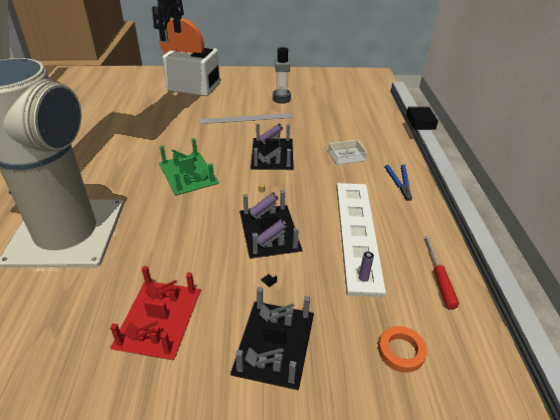

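View pics/wrist0.png

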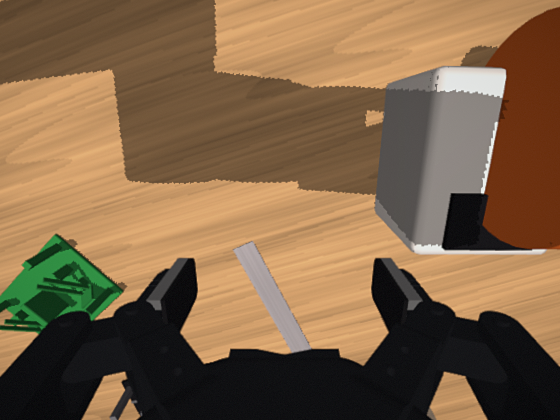

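Top view: black trays at (171,219) with one cell in the +y cradle, (284,219) with two cells, and (388,214) empty, so this last is tray E. The carrier is at (287,150), with a cell standing in its right-hand bay at (335,150). Look-alikes: green tray (205,299), red tray (372,293), striped block (493,195), bottle (50,208). None of these is wanted.

Run:
```python
from h import *
f=grab('top');img=f['img'];c=cloud(f)
hsv=cv2.cvtColor(img,cv2.COLOR_RGB2HSV)
print('bench z',np.median(c[240:280,430:500,2]))
# plate rect: dark mask
for nm,(u,v) in {'L':(171,219),'M':(284,219),'E':(388,214)}.items():
    sub=np.zeros(img.shape[:2],np.uint8);sub[v-36:v+36,u-42:u+42]=1
    m=((hsv[...,2]<60)&(sub>0)).astype(np.uint8)
    m=cv2.morphologyEx(m,cv2.MORPH_CLOSE,np.ones((9,9)))
    n,l,s,_=cv2.connectedComponentsWithStats(m);k=1+np.argmax(s[1:,4])
    ct=max(cv2.findContours((l==k).astype(np.uint8),0,2)[0],key=cv2.contourArea)
    P=onplane(f,ct.reshape(-1,2),0.006)[:,:2]
    r=cv2.minAreaRect((P*1000).astype(np.float32));print(nm,'rect',np.round(r[0],1),np.round(r[1],1),round(r[2],2))
    # posts / high pts
    q=c[v-36:v+36,u-42:u+42].reshape(-1,3)
    for lo,hi in((.054,.066),(.045,.054)):
        w=q[(q[:,2]>lo)&(q[:,2]<hi)]
        print('  z',lo,np.round(w,3)[:40].tolist())
    # violet cells
    vm=(hsv[...,0]>115)&(hsv[...,0]<160)&(hsv[...,1]>40)&(sub>0)&(hsv[...,2]>40)
    n,l,s,ce=cv2.connectedComponentsWithStats(vm.astype(np.uint8))
    for k in range(1,n):
        if s[k,4]>60:
            w=c[l==k];print('  cell px',ce[k].round(1),s[k].tolist(),'med',np.round(np.median(w,0),3),'zrange',np.round(np.percentile(w[:,2],[3,97]),3))
cv2.imwrite('pics/crop1.png',cv2.cvtColor(cv2.resize(img[120:250,120:430],None,fx=2.5,fy=2.5,interpolation=2),cv2.COLOR_RGB2BGR))
```

```text
bench z 0.0013313336928439945
L rect [482.  332.6] [158.7 111.2] 88.54
  z 0.054 [[0.533, 0.399, 0.063], [0.533, 0.397, 0.059], [0.533, 0.394, 0.061], [0.528, 0.261, 0.062], [0.528, 0.256, 0.062], [0.53, 0.399, 0.064], [0.53, 0.397, 0.061], [0.53, 0.394, 0.061], [0.53, 0.391, 0.061], [0.525, 0.263, 0.065], [0.525, 0.261, 0.065], [0.525, 0.258, 0.064], [0.525, 0.256, 0.063], [0.527, 0.399, 0.062], [0.527, 0.396, 0.063], [0.527, 0.393, 0.062], [0.527, 0.391, 0.061], [0.523, 0.264, 0.063], [0.523, 0.261, 0.063], [0.523, 0.258, 0.063], [0.523, 0.257, 0.059], [0.524, 0.254, 0.057], [0.524, 0.399, 0.064], [0.524, 0.396, 0.062], [0.524, 0.393, 0.062], [0.524, 0.391, 0.06], [0.52, 0.264, 0.061], [0.52, 0.261, 0.065], [0.52, 0.259, 0.061], [0.52, 0.256, 0.062], [0.522, 0.395, 0.057], [0.522, 0.393, 0.057], [0.51, 0.385, 0.06], [0.509, 0.381, 0.065], [0.51, 0.379, 0.061], [0.51, 0.377, 0.059], [0.509, 0.373, 0.062], [0.506, 0.373, 0.064], [0.506, 0.37, 0.064], [0.501, 0.37, 0.063]]
  z 0.045 [[0.532, 0.393, 0.048], [0.527, 0.256, 0.051], [0.521, 0.255, 0.053], [0.523, 0.4, 0.053], [0.523, 0.39
[... 4255 characters left out ...]
 0.051], [0.505, -0.244, 0.046], [0.505, -0.246, 0.048], [0.504, -0.259, 0.052], [0.501, -0.367, 0.051], [0.502, -0.243, 0.049], [0.501, -0.259, 0.052], [0.499, -0.37, 0.048], [0.498, -0.372, 0.051], [0.498, -0.374, 0.054], [0.499, -0.261, 0.045], [0.496, -0.257, 0.048], [0.495, -0.297, 0.047], [0.495, -0.298, 0.051], [0.494, -0.301, 0.053], [0.492, -0.297, 0.046], [0.491, -0.298, 0.053], [0.491, -0.301, 0.052], [0.49, -0.294, 0.046], [0.489, -0.295, 0.051], [0.489, -0.298, 0.052], [0.489, -0.301, 0.051], [0.488, -0.338, 0.05], [0.487, -0.293, 0.049], [0.486, -0.295, 0.052], [0.486, -0.298, 0.051], [0.485, -0.336, 0.054], [0.485, -0.351, 0.051], [0.485, -0.355, 0.049], [0.484, -0.292, 0.05]]
```

View pics/crop1.png

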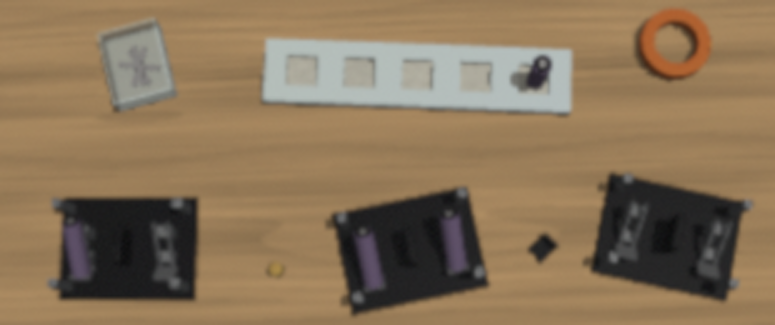

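```bash
cat > meas.py <<'E'
from h import *
from scipy.optimize import least_squares
def trays(f,guess):
    c=cloud(f).reshape(-1,3);out={}
    s=f['img'].reshape(-1,3).max(1)
    for nm,(x,y,a) in guess.items():
        for it in range(3):
            P=[];Q=[]
            Rm=np.array([[np.cos(a),-np.sin(a)],[np.sin(a),np.cos(a)]])
            for sx in(-45,45):
                for sy in(-68,68):
                    loc=np.array([sx,sy])/1000;p=Rm@loc+[x,y]
                    k=(np.hypot(*(c[:,:2]-p).T)<.013)&(c[:,2]>.056)&(c[:,2]<.068)
                    if k.sum()>=5: P.append(loc);Q.append((c[k,:2].min(0)+c[k,:2].max(0))/2)
            P=np.array(P);Q=np.array(Q)
            pc=P-P.mean(0);qc=Q-Q.mean(0)
            a=np.arctan2((pc[:,0]*qc[:,1]-pc[:,1]*qc[:,0]).sum(),(pc*qc).sum())
            Rm=np.array([[np.cos(a),-np.sin(a)],[np.sin(a),np.cos(a)]])
            x,y=Q.mean(0)-Rm@P.mean(0)
        r=np.hypot(*(Q-(P@Rm.T+[x,y])).T)
        out[nm]=(x,y,a);print(nm,'centre',round(x,4),round(y,4),'yaw',round(a,3),'posts',len(P),'resid mm',(r*1000).round(1))
    return out
def violet(f):
    h=cv2.cvtColor(f['img'],cv2.COLOR_RGB2HSV)
    return (h[...,0]>115)&(h[...,0]<160)&(h[...,1]>40)&(h[...,2]>30)
def cells(f,tr):
    c=cloud(f);v=violet(f)&(f['depth']>0);w=c[v];o=np.array(f['cam_to_world'])[:3,3]
    for nm,(x,y,a) in tr.items():
        Rm=np.array([[np.cos(a),-np.sin(a)],[np.sin(a),np.cos(a)]])
        l=(w[:,:2]-[x,y])@Rm
        for s in(1,-1):
            k=(np.abs(l[:,0])<.06)&(np.abs(l[:,1]-s*.048)<.016)&(w[:,2]>.015)&(w[:,2]<.085)
            if k.sum()<40: continue
            p=np.c_[l[k],w[k,2]]
            b=np.polyfit(p[:,0],p[:,2],1)
            e=np.percentile(p[:,0],[1,99])
            print(' ',nm,'y%+d'%s,k.sum(),'slope deg',round(np.degrees(np.arctan(b[0])),1),'surf line z at x0',round(b[1],4),'x ext',e.round(4),'y mean',p[:,1].mean().round(4),'zrange',np.percentile(p[:,2],[2,98]).round(3))
E
python3 - <<'E'
from meas import *
g={'L':(.482,.3326,-.025),'M':(.4706,.0048,.18),'E':(.4774,-.2943,-.245)}
for n in('top','side'):
    f=grab(n);print(n);t=trays(f,g);cells(f,t)
f=grab('top');img=f['img'].astype(int);c=cloud(f)
# carrier
m=(img.min(2)>135);m[:, :215]=0;m[:,360:]=0;m[:125]=0;m[175:]=0
m=cv2.morphologyEx(m.astype(np.uint8),cv2.MORPH_CLOSE,np.ones((5,5)))
n,l,s,_=cv2.connectedComponentsWithStats(m);k=1+np.argmax(s[1:,4])
ct=max(cv2.findContours((l==k).astype(np.uint8),0,2)[0],key=cv2.contourArea)
P=onplane(f,ct.reshape(-1,2),.014)[:,:2]*1000
print('carrier',cv2.minAreaRect(P.astype(np.float32)))
hsv=cv2.cvtColor(f['img'],cv2.COLOR_RGB2HSV)
b=((l==k)|(m>0))&(hsv[...,1]>25)&(hsv[...,0]<40)
n,l2,s,ce=cv2.connectedComponentsWithStats(b.astype(np.uint8))
for i in range(1,n):
    if s[i,4]>20: print(s[i],onplane(f,[ce[i]],.008).round(4))
v=violet(f);v[:, :310]=0;v[:,360:]=0;v[:130]=0;v[170:]=0
w=c[v];print('done top',w[w[:,2]>.07].mean(0),len(w))
E
```

```text
top
L centre 0.4811 0.329 yaw -0.034 posts 4 resid mm [0.8 0.7 0.9 0.7]
M centre 0.4697 0.0046 yaw 0.175 posts 4 resid mm [0.4 0.5 0.6 1. ]
E centre 0.4769 -0.2942 yaw -0.24 posts 4 resid mm [1.4 0.3 0.9 1.1]
  L y+1 163 slope deg 38.3 surf line z at x0 0.0573 x ext [-0.0342  0.0216] y mean 0.0466 zrange [0.028 0.073]
  M y+1 165 slope deg 37.7 surf line z at x0 0.0579 x ext [-0.0342  0.0205] y mean 0.0478 zrange [0.033 0.075]
  M y-1 163 slope deg 38.2 surf line z at x0 0.0577 x ext [-0.0334  0.0197] y mean -0.0473 zrange [0.032 0.073]
side
L centre 0.4808 0.3279 yaw -0.032 posts 4 resid mm [1.  0.8 1.3 1. ]
M centre 0.4695 0.0019 yaw 0.173 posts 4 resid mm [0.5 1.  0.6 1.8]
E centre 0.4761 -0.2964 yaw -0.248 posts 4 resid mm [0.6 0.8 0.7 0.5]
  L y+1 146 slope deg 35.8 surf line z at x0 0.0495 x ext [-0.0327  0.024 ] y mean 0.0416 zrange [0.021 0.069]
  M y+1 238 slope deg 37.5 surf line z at x0 0.0511 x ext [-0.0336  0.0215] y mean 0.0425 zrange [0.024 0.07 ]
  M y-1 288 slope deg 36.4 surf line z at x0 0.051 x ext [-0.0333  0.0249] y mean -0.0527 zrange [0.023 0.07 ]
carrier ((676.3265380859375, -10.51220703125), (361.1133728027344, 77.29521179199219), 86.09648132324219)
done top [ 0.65588    -0.14422954  0.07651843] 28
```

Run:
```python
from meas import *
f=grab('top')
print(onplane(f,[(240.8,148),(263.6,148.8),(286.8,149.6),(310.4,150.4)],.010).round(4))
y=.0681
for i in range(-2,3): print(i,round(.6763+.068*i*np.sin(y),4),round(-.0105+.068*i*np.cos(y),4))
f=grab('side');img=f['img'].astype(int);c=cloud(f)
save(f,'s1')
m=(img.min(2)>150);m[:,:330]=0;m[:,388:]=0;m[:180]=0;m[296:]=0
ct=max(cv2.findContours(cv2.morphologyEx(m.astype(np.uint8),cv2.MORPH_CLOSE,np.ones((9,9))),0,2)[0],key=cv2.contourArea)
P=onplane(f,ct.reshape(-1,2),.014)[:,:2]*1000
print('carrier side',cv2.minAreaRect(P.astype(np.float32)))
v=violet(f);v[:245]=0;v[290:]=0;v[:,:350]=0;v[:,380:]=0
w=c[v];print('done',w.mean(0),w[:,2].max(),(w.min(0)+w.max(0))/2)
```

```text
[[ 0.6859  0.1243  0.01  ]
 [ 0.6813  0.0571  0.01  ]
 [ 0.6768 -0.0111  0.01  ]
 [ 0.6724 -0.0804  0.01  ]]
-2 0.667 -0.1462
-1 0.6717 -0.0783
0 0.6763 -0.0105
1 0.6809 0.0573
2 0.6856 0.1252
carrier side ((674.9862060546875, -13.47265625), (361.7579040527344, 76.42252349853516), 86.11404418945312)
done [ 0.66129525 -0.16059059  0.04941588] 0.7064801712563022 [ 0.56752266 -0.44783903  0.35849827]
```

```bash
cat > plan.py <<'E'
from h import *
R0=np.array([[-1,0,0],[0,1,0],[0,0,-1.]])
def tool(psi,phi): return R.from_euler('z',psi)*R.from_matrix(R0)*R.from_euler('y',phi)
def plan(p,psi,phi,n=8,ease=0):
    """rows from present pose to TCP p"""
    s=bot.sense();P=np.array(s['position']);Q=R.from_quat(s['orientation']);T=tool(psi,phi)
    w=(Q.inv()*T).as_rotvec();D=np.array(p)-P
    print('t',round(s['clock'],2),'D',D.round(4),'rotvec',w.round(3),'| per row rot',np.round(np.linalg.norm(w)/n,3),'lin',round(np.linalg.norm(D)/n,4))
    rows=[]
    for i in range(n):
        q=Q*R.from_rotvec(w*i/n);rows.append(q.inv().apply(D/n).round(3).tolist())
    print('slide',rows);print('twist',[(w/n).round(3).tolist()]*1)
def grasp2tcp(g,psi,phi): return np.array(g)-0.003*tool(psi,phi).as_matrix()[:,2]
def tp(tr,loc):
    x,y,a=tr;c,s=np.cos(a),np.sin(a);return np.array([x+c*loc[0]-s*loc[1],y+s*loc[0]+c*loc[1],loc[2]])
L=(.481,.3285,-.033);M=(.4696,.0033,.174);E=(.4765,-.2953,-.244)
BAY={2:(.685,.1237),1:(.6803,.056),0:(.6757,-.012)}
def state():
    s=bot.sense();print('t',round(s['clock'],2),'p',s['position'].round(4),'z',R.from_quat(s['orientation']).as_matrix()[:,2].round(3),'x',R.from_quat(s['orientation']).as_matrix()[:,0].round(3),'open',round(s['opening'],3),'F',s['wrist_force'].round(1),'J',s['joints'].round(2))
E
python3 - <<'E'
from plan import *
g=tp(L,(.003,.048,.045));print(g)
T=tool(L[2],.349).as_matrix()[:,2]
plan(grasp2tcp(g,L[2],.349)-.11*T,L[2],.349,16)
E
```

```text
[0.48558208 0.37637488 0.045     ]
t 0.45 D [ 0.3451 -0.2236 -0.1021] rotvec [ 0.045  0.347 -0.255] | per row rot 0.027 lin 0.0265
slide [[-0.025, -0.007, 0.006], [-0.025, -0.008, 0.006], [-0.025, -0.008, 0.005], [-0.025, -0.008, 0.005], [-0.025, -0.009, 0.004], [-0.025, -0.009, 0.004], [-0.025, -0.009, 0.003], [-0.024, -0.01, 0.003], [-0.024, -0.01, 0.002], [-0.024, -0.011, 0.002], [-0.024, -0.011, 0.001], [-0.024, -0.011, 0.001], [-0.024, -0.012, 0.0], [-0.024, -0.012, -0.0], [-0.023, -0.013, -0.001], [-0.023, -0.013, -0.001]]
twist [[0.003, 0.022, -0.016]]
```

```bash
python3 -m handwheel '{"slide":[[-0.025,-0.007,0.006],[-0.025,-0.008,0.006],[-0.025,-0.008,0.005],[-0.025,-0.008,0.005],[-0.025,-0.009,0.004],[-0.025,-0.009,0.004],[-0.025,-0.009,0.003],[-0.024,-0.01,0.003]],"twist":[[0.003,0.022,-0.016],[0.003,0.022,-0.016],[0.003,0.022,-0.016],[0.003,0.022,-0.016],[0.003,0.022,-0.016],[0.003,0.022,-0.016],[0.003,0.022,-0.016],[0.003,0.022,-0.016]],"hand":[0.036,0.036,0.036,0.036,0.036,0.036,0.036,0.036]}' 60
python3 - <<'E'
from plan import *
g=tp(L,(.003,.048,.045))
T=tool(L[2],.349).as_matrix()[:,2]
state()
plan(grasp2tcp(g,L[2],.349)-.11*T,L[2],.349,8)
E
```

```text
clock: 1.25
position: [0.3549, 0.4861, 0.2026]
orientation: [0.081, 0.993, 0.001, -0.089]
wrist_force: [0.2, 0.1, -0.5]
opening: 0.42
t 1.25 p [0.3549 0.4861 0.2026] z [-0.176  0.017 -0.984] x [-0.971  0.16   0.177] open 0.42 F [ 0.2  0.1 -0.5] J [ 0.85  0.49  1.66  0.16  1.1  -0.64]
t 1.25 D [ 0.1693 -0.111  -0.0514] rotvec [ 0.022  0.17  -0.127] | per row rot 0.027 lin 0.0261
slide [[-0.024, -0.01, 0.002], [-0.024, -0.011, 0.002], [-0.024, -0.011, 0.001], [-0.024, -0.011, 0.001], [-0.023, -0.012, 0.0], [-0.023, -0.012, 0.0], [-0.023, -0.012, -0.0], [-0.023, -0.013, -0.001]]
twist [[0.003, 0.021, -0.016]]
```

Tracking is accurate.

```bash
python3 -m handwheel '{"slide":[[-0.024,-0.01,0.002],[-0.024,-0.011,0.002],[-0.024,-0.011,0.001],[-0.024,-0.011,0.001],[-0.023,-0.012,0],[-0.023,-0.012,0],[-0.023,-0.012,0],[-0.023,-0.013,-0.001]],"twist":[[0.003,0.021,-0.016],[0.003,0.021,-0.016],[0.003,0.021,-0.016],[0.003,0.021,-0.016],[0.003,0.021,-0.016],[0.003,0.021,-0.016],[0.003,0.021,-0.016],[0.003,0.021,-0.016]],"hand":[0.036,0.036,0.036,0.036,0.036,0.036,0.036,0.036]}'
python3 - <<'E'
from plan import *
g=tp(L,(.003,.048,.045))
state()
plan(grasp2tcp(g,L[2],.349),L[2],.349,8)
f=grab('wrist');save(f,'w1')
print(project(f,[g,tp(L,(0,.048,.042))]))
E
```

```text
clock: 2.05
position: [0.5252, 0.3751, 0.1519]
orientation: [0.015, 0.985, 0.002, -0.173]
wrist_force: [-0.1, 0.9, 0.7]
opening: 0.425
t 2.05 p [0.5252 0.3751 0.1519] z [-0.34   0.008 -0.94 ] x [-0.94  0.03  0.34] open 0.425 F [-0.1  0.9  0.7] J [ 0.52  0.69  1.46  0.19  1.29 -1.09]
t 2.05 D [-0.0386  0.0012 -0.104 ] rotvec [-0.003  0.002  0.001] | per row rot 0.0 lin 0.0139
slide [[0.0, 0.0, 0.014], [0.0, 0.0, 0.014], [0.0, 0.0, 0.014], [0.0, 0.0, 0.014], [0.0, 0.0, 0.014], [0.0, 0.0, 0.014], [0.0, 0.0, 0.014], [0.0, 0.0, 0.014]]
twist [[-0.0, 0.0, 0.0]]
[[284.71026778 207.31284832]
 [284.72004793 203.87488511]]
```

View pics/w1.png

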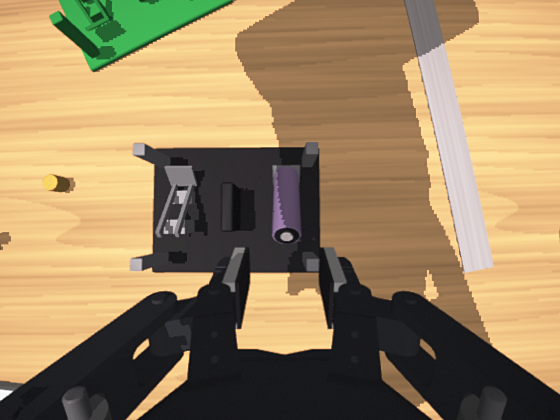

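The wrist close-up shows the violet cell in the black tray, nub end at (286,235) and centre near (285,203), which agrees with the prediction. The green tray is apart at the top left.

```bash
python3 -m handwheel '{"slide":[[0,0.001,0.014],[0,0,0.014],[0,0,0.014],[0,0,0.014],[0,0,0.014],[0,0,0.014],[0,0,0.014],[0,0,0.013]],"twist":[[0,0,0],[0,0,0],[0,0,0],[0,0,0],[0,0,0],[0,0,0],[0,0,0],[0,0,0]],"hand":[0.036,0.036,0.036,0.036,0.036,0.036,0.036,0.036]}'
python3 -m handwheel '{"slide":[[0,0,0],[0,0,0],[0,0,0],[0,0,0],[0,0,0],[0,0,0],[0,0,0],[0,0,0]],"twist":[[0,0,0],[0,0,0],[0,0,0],[0,0,0],[0,0,0],[0,0,0],[0,0,0],[0,0,0]],"hand":[0.036,0.018,0.018,0.018,0.018,0.018,0.018,0.018]}' 60
python3 - <<'E'
from plan import *
state()
f=grab('wrist');save(f,'w2');f=grab('side');save(f,'s2')
E
```

```text
clock: 2.9
position: [0.4862, 0.3776, 0.0466]
orientation: [0.016, 0.985, 0.001, -0.172]
wrist_force: [-0.2, -0.7, -0.1]
opening: 0.425
clock: 3.7
position: [0.4868, 0.3776, 0.0478]
orientation: [0.016, 0.985, 0.001, -0.172]
wrist_force: [0.3, -0.1, -0.5]
opening: 0.242
t 3.7 p [0.4868 0.3776 0.0478] z [-0.339  0.008 -0.941] x [-0.94   0.031  0.339] open 0.242 F [ 0.3 -0.1 -0.5] J [ 0.56  0.8   1.56  0.21  1.09 -1.11]
```

View pics/w2.png

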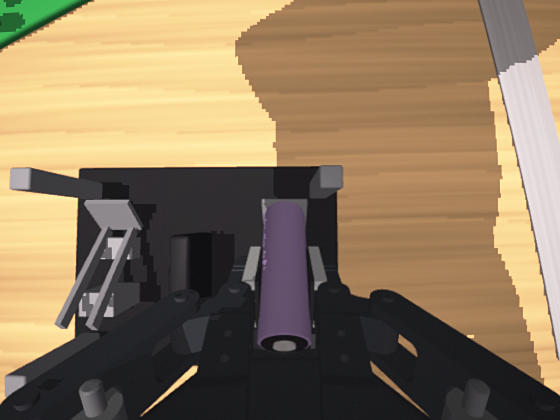

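```bash
python3 -m handwheel '{"slide":[[0.003,0,-0.008],[0.005,0,-0.014],[0.005,0,-0.014],[0.005,0,-0.014],[0.005,0,-0.014],[0.005,0,-0.014],[0.005,0,-0.014],[0.005,0,-0.014]],"twist":[[0,0,0],[0,0,0],[0,0,0],[0,0,0],[0,0,0],[0,0,0],[0,0,0],[0,0,0]],"hand":[0.018,0.018,0.018,0.018,0.018,0.018,0.018,0.018]}'
python3 - <<'E'
from plan import *
state()
f=grab('wrist');save(f,'w3')
g=(*BAY[2],.045+.1);phi=-.524
plan(grasp2tcp(g,0,phi),0.0,phi,16)
E
```

```text
clock: 4.6
position: [0.487, 0.3779, 0.1618]
orientation: [0.016, 0.985, 0.001, -0.172]
wrist_force: [0.3, -0.3, -0.5]
opening: 0.242
t 4.6 p [0.487  0.3779 0.1618] z [-0.339  0.008 -0.941] x [-0.94   0.031  0.339] open 0.242 F [ 0.3 -0.3 -0.5] J [ 0.56  0.64  1.53  0.2   1.27 -1.07]
t 4.65 D [ 0.1955 -0.2549 -0.0166] rotvec [-0.004 -0.867 -0.032] | per row rot 0.054 lin 0.0201
slide [[-0.012, -0.016, -0.003], [-0.012, -0.016, -0.003], [-0.013, -0.016, -0.002], [-0.013, -0.016, -0.001], [-0.013, -0.016, -0.001], [-0.013, -0.016, 0.0], [-0.013, -0.016, 0.001], [-0.012, -0.016, 0.001], [-0.012, -0.016, 0.002], [-0.012, -0.016, 0.003], [-0.012, -0.016, 0.003], [-0.012, -0.016, 0.004], [-0.011, -0.016, 0.005], [-0.011, -0.016, 0.005], [-0.011, -0.016, 0.006], [-0.01, -0.016, 0.006]]
twist [[-0.0, -0.054, -0.002]]
```

View pics/w3.png

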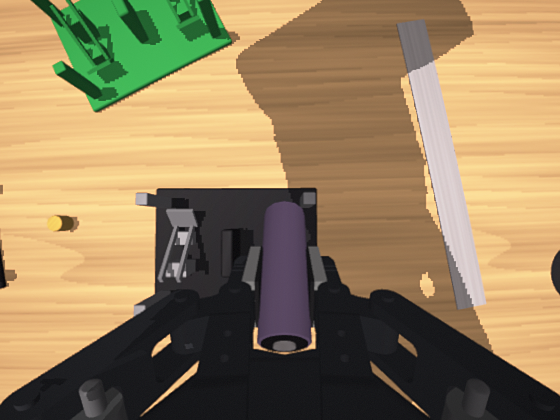

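The cell is held and lifted. Now I carry it and turn it upright.

```bash
python3 -m handwheel '{"slide":[[-0.012,-0.016,-0.003],[-0.012,-0.016,-0.003],[-0.013,-0.016,-0.002],[-0.013,-0.016,-0.001],[-0.013,-0.016,-0.001],[-0.013,-0.016,0],[-0.013,-0.016,0.001],[-0.012,-0.016,0.001]],"twist":[[0,-0.054,-0.002],[0,-0.054,-0.002],[0,-0.054,-0.002],[0,-0.054,-0.002],[0,-0.054,-0.002],[0,-0.054,-0.002],[0,-0.054,-0.002],[0,-0.054,-0.002]],"hand":[0.018,0.018,0.018,0.018,0.018,0.018,0.018,0.018]}'
python3 -m handwheel '{"slide":[[-0.012,-0.016,0.002],[-0.012,-0.016,0.003],[-0.012,-0.016,0.003],[-0.012,-0.016,0.004],[-0.011,-0.016,0.005],[-0.011,-0.016,0.005],[-0.011,-0.016,0.006],[-0.01,-0.016,0.006]],"twist":[[0,-0.054,-0.002],[0,-0.054,-0.002],[0,-0.054,-0.002],[0,-0.054,-0.002],[0,-0.054,-0.002],[0,-0.054,-0.002],[0,-0.054,-0.002],[0,-0.054,-0.002]],"hand":[0.018,0.018,0.018,0.018,0.018,0.018,0.018,0.018]}'
cat >> meas.py <<'E'
def held(name):
    """axis of a cell in the air, from violet cloud near the tool"""
    from plan import bot
    s=bot.sense();p=s['position'];f=grab(name);c=cloud(f);m=violet(f)&(f['depth']>0)&(np.linalg.norm(c-p,axis=2)<.06)
    w=c[m];
    if len(w)<50: print(name,'few',len(w));return f
    mu=np.median(w,0);d=np.linalg.svd(w-mu)[2][0];d*=np.sign(d[2])
    t=(w-mu)@d
    print(name,len(w),'axis',d.round(3),'z',np.percentile(w[:,2],[1,99]).round(4),'mid',((np.percentile(w,2,axis=0)+np.percentile(w,98,axis=0))/2).round(4),'len',np.ptp(np.percentile(t,[1,99])).round(4))
    return f
E
python3 - <<'E'
from meas import *
from plan import *
state()
for n in('side','top','wrist'): save(held(n),n[0]+'4')
E
```

```text
clock: 5.45
position: [0.5859, 0.2467, 0.1527]
orientation: [0.008, 0.999, -0.001, 0.044]
wrist_force: [-0.0, 0.4, -0.7]
opening: 0.245
clock: 6.25
position: [0.6822, 0.1179, 0.1447]
orientation: [-0.0, 0.966, -0.003, 0.257]
wrist_force: [0.1, -0.7, -0.2]
opening: 0.249
t 6.25 p [0.6822 0.1179 0.1447] z [ 0.496 -0.005 -0.868] x [-0.868 -0.002 -0.496] open 0.249 F [ 0.1 -0.7 -0.2] J [ 0.19  0.53  1.87 -0.42  0.25 -1.  ]
side 66 axis [ 0.127 -0.002  0.992] z [0.1044 0.1709] mid [0.6795 0.1085 0.1377] len 0.0669
top few 0
wrist 6063 axis [0.01  0.007 1.   ] z [0.1032 0.1698] mid [0.675  0.1165 0.1369] len 0.0666
```

```bash
python3 -c "
import cv2,numpy as np
a=cv2.imread('pics/s4.png');b=cv2.imread('pics/w4.png')
a=cv2.resize(a[60:270,260:450],None,fx=2,fy=2);b=b[:420,:]
b=cv2.resize(b,(int(560*.7),294))
o=np.zeros((420,380+392,3),np.uint8);o[:,:380]=a;o[:294,380:]=b;cv2.imwrite('pics/c4.png',o)"
```

```text
(no output)
```

View pics/c4.png

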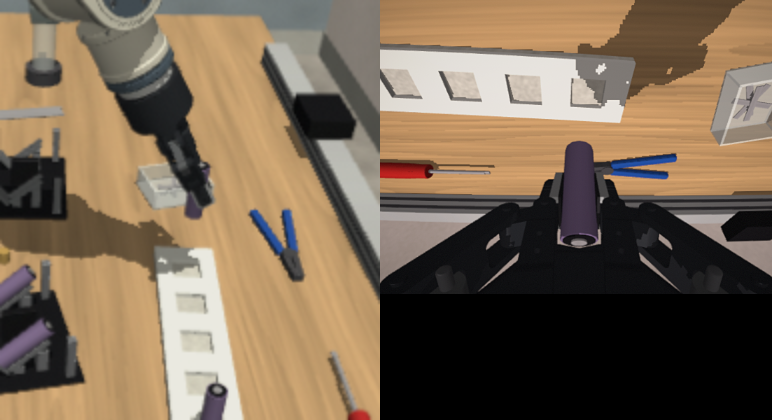

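Run:
```python
from plan import *
g=(*BAY[2],.142);phi=-.524
plan(grasp2tcp(g,-.5,phi),-.5,phi,8)
```

```text
t 6.4 D [0.0024 0.0069 0.0006] rotvec [ 0.242 -0.007  0.435] | per row rot 0.062 lin 0.0009
slide [[-0.0, 0.001, 0.0], [-0.0, 0.001, 0.0], [-0.0, 0.001, 0.0], [-0.0, 0.001, -0.0], [-0.0, 0.001, -0.0], [-0.0, 0.001, -0.0], [0.0, 0.001, -0.0], [0.0, 0.001, -0.0]]
twist [[0.03, -0.001, 0.054]]
```

```bash
python3 -m handwheel '{"slide":[[0,0.001,0],[0,0.001,0],[0,0.001,0],[0,0.001,0],[0,0.001,0],[0,0.001,0],[0,0.001,0],[0,0,0]],"twist":[[0.03,-0.001,0.054],[0.03,-0.001,0.054],[0.03,-0.001,0.054],[0.03,-0.001,0.054],[0.03,-0.001,0.054],[0.03,-0.001,0.054],[0.03,-0.001,0.054],[0.03,-0.001,0.054]],"hand":[0.018,0.018,0.018,0.018,0.018,0.018,0.018,0.018]}'
python3 - <<'E'
from meas import *
from plan import *
state()
f=held('wrist');save(f,'w5')
phi=-.524
plan(grasp2tcp((*BAY[2],.052),-.5,phi),-.5,phi,8)
E
```

```text
clock: 7.2
position: [0.683, 0.1264, 0.145]
orientation: [0.238, 0.936, -0.063, 0.252]
wrist_force: [0.5, 0.6, -0.8]
opening: 0.243
t 7.2 p [0.683  0.1264 0.145 ] z [ 0.442 -0.238 -0.865] x [-0.759  0.413 -0.502] open 0.243 F [ 0.5  0.6 -0.8] J [ 0.31  0.57  1.79 -0.79  0.54 -0.12]
wrist 6077 axis [-0.005  0.005  1.   ] z [0.1045 0.1711] mid [0.6789 0.1283 0.1382] len 0.0666
t 7.25 D [ 0.0003 -0.0025 -0.0905] rotvec [ 0.003  0.003 -0.001] | per row rot 0.001 lin 0.0113
slide [[0.006, -0.0, 0.01], [0.006, -0.0, 0.01], [0.006, -0.0, 0.01], [0.006, -0.0, 0.01], [0.006, -0.0, 0.01], [0.006, -0.0, 0.01], [0.006, -0.0, 0.01], [0.006, -0.0, 0.01]]
twist [[0.0, 0.0, -0.0]]
```

```bash
python3 -m handwheel '{"slide":[[0.006,0,0.01],[0.006,0,0.01],[0.006,0,0.01],[0.006,0,0.01],[0.006,0,0.01],[0.006,-0.001,0.01],[0.006,0,0.01],[0.005,0,0.008]],"twist":[[0,0,0],[0,0,0],[0,0,0],[0,0,0],[0,0,0],[0,0,0],[0,0,0],[0,0,0]],"hand":[0.018,0.018,0.018,0.018,0.018,0.018,0.018,0.018]}'
python3 - <<'E'
from meas import *
from plan import *
state()
f=held('wrist');save(f,'w6')
f=held('side');save(f,'s6')
E
```

```text
clock: 8.05
position: [0.6813, 0.1259, 0.0531]
orientation: [0.236, 0.936, -0.063, 0.252]
wrist_force: [0.1, -0.8, 0.2]
opening: 0.24
t 8.05 p [0.6813 0.1259 0.0531] z [ 0.443 -0.237 -0.865] x [-0.761  0.411 -0.502] open 0.24 F [ 0.1 -0.8  0.2] J [ 0.31  0.72  1.8  -1.03  0.43  0.15]
wrist 6079 axis [-0.006  0.006  1.   ] z [0.0125 0.0793] mid [0.6772 0.1277 0.0463] len 0.0667
side 62 axis [0.085 0.005 0.996] z [0.0122 0.0783] mid [0.6795 0.1195 0.0455] len 0.0653
```

View pics/w6.png

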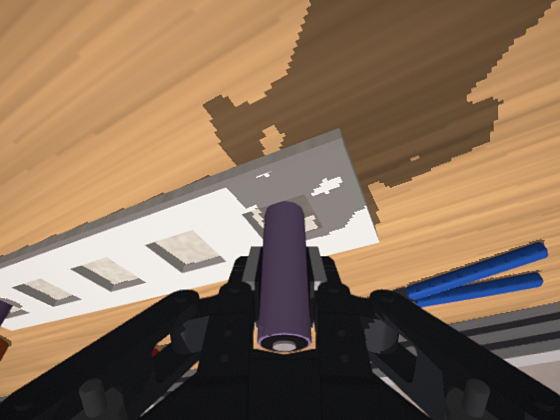

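```bash
python3 -m handwheel '{"slide":[[0.0005,0,0.001],[0.0005,0,0.001],[0.0005,0,0.0008],[0.0005,0,0.0008],[0,0,0],[0,0,0],[0,0,0],[0,0,0]],"twist":[[0,0,0],[0,0,0],[0,0,0],[0,0,0],[0,0,0],[0,0,0],[0,0,0],[0,0,0]],"hand":[0.018,0.018,0.018,0.018,0.018,0.018,0.018,0.018]}'
python3 - <<'E'
from meas import *
from plan import *
state()
f=held('wrist');save(f,'w7')
E
```

```text
clock: 8.95
position: [0.682, 0.1254, 0.0504]
orientation: [0.237, 0.936, -0.063, 0.253]
wrist_force: [-3.3, 0.8, 4.3]
opening: 0.245
t 8.95 p [0.682  0.1254 0.0504] z [ 0.444 -0.237 -0.864] x [-0.76   0.412 -0.504] open 0.245 F [-3.3  0.8  4.3] J [ 0.31  0.73  1.8  -1.05  0.43  0.17]
wrist 6062 axis [-0.009  0.001  1.   ] z [0.0105 0.0766] mid [0.6779 0.1272 0.0441] len 0.066
```

```bash
python3 -m handwheel '{"slide":[[0,0,0],[0,0,0],[0,0,0],[0,0,0],[0,0,0],[0,0,0],[0,0,0],[0,0,0]],"twist":[[0,0,0],[0,0,0],[0,0,0],[0,0,0],[0,0,0],[0,0,0],[0,0,0],[0,0,0]],"hand":[0.022,0.026,0.03,0.034,0.036,0.036,0.036,0.036]}'
python3 - <<'E'
from meas import *
from plan import *
state()
f=held('wrist');save(f,'w8')
E
```

```text
clock: 9.8
position: [0.6815, 0.1253, 0.0494]
orientation: [0.237, 0.936, -0.063, 0.253]
wrist_force: [1.0, -0.2, 0.1]
opening: 0.424
t 9.8 p [0.6815 0.1253 0.0494] z [ 0.443 -0.237 -0.865] x [-0.76   0.412 -0.503] open 0.424 F [ 1.  -0.2  0.1] J [ 0.31  0.73  1.8  -1.05  0.43  0.17]
wrist 6057 axis [-0.011  0.005  1.   ] z [0.0106 0.0765] mid [0.6778 0.1272 0.0441] len 0.0659
```

View pics/w8.png

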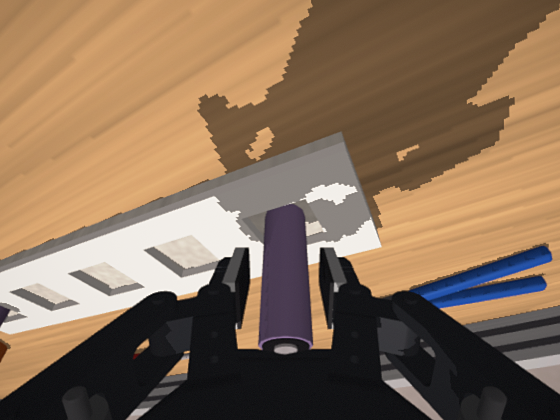

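```bash
python3 -m handwheel '{"slide":[[0,0,-0.012],[0,0,-0.014],[0,0,-0.014],[0,0,-0.014],[0,0,-0.014],[0,0,-0.014],[0,0,-0.016],[0,0,-0.02]],"twist":[[0,0,0],[0,0,0],[0,0,0],[0,0,0],[0,0,0],[0,0,0],[0,0,0],[0,0,0]],"hand":[0.036,0.036,0.036,0.036,0.036,0.036,0.036,0.036]}'
python3 - <<'E'
from meas import *
from plan import *
state()
phi=.45
g=tp(M,(.003,.048,.045))
T=tool(M[2],phi).as_matrix()[:,2]
plan(grasp2tcp(g,M[2],phi)-.11*T,M[2],phi,16)
f=grab('side');save(f,'s9')
E
```

```text
clock: 10.65
position: [0.6285, 0.1534, 0.1523]
orientation: [0.237, 0.936, -0.063, 0.252]
wrist_force: [-0.5, 0.2, 0.9]
opening: 0.419
t 10.65 p [0.6285 0.1534 0.1523] z [ 0.443 -0.237 -0.865] x [-0.761  0.412 -0.502] open 0.419 F [-0.5  0.2  0.9] J [ 0.39  0.52  1.88 -0.83  0.55 -0.01]
t 10.65 D [-0.1158 -0.0938 -0.0056] rotvec [-0.025  0.939 -0.695] | per row rot 0.073 lin 0.0093
slide [[0.003, -0.009, -0.002], [0.004, -0.008, -0.001], [0.004, -0.008, -0.001], [0.005, -0.008, -0.001], [0.005, -0.008, -0.001], [0.005, -0.008, -0.0], [0.006, -0.007, 0.0], [0.006, -0.007, 0.0], [0.006, -0.007, 0.001], [0.006, -0.007, 0.001], [0.007, -0.006, 0.001], [0.007, -0.006, 0.002], [0.007, -0.006, 0.002], [0.007, -0.005, 0.003], [0.007, -0.005, 0.003], [0.007, -0.005, 0.003]]
twist [[-0.002, 0.059, -0.043]]
```

View pics/s9.png

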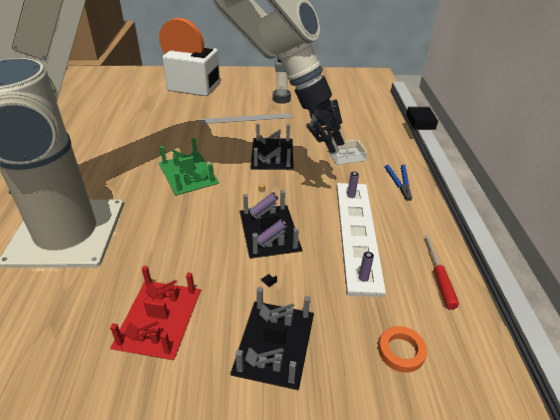

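The first cell stands in the far bay at (352,185), and the cell that was there from the start still stands at (366,268). Next, tray M.

```bash
python3 -m handwheel '{"slide":[[0.003,-0.009,-0.004],[0.004,-0.008,-0.003],[0.004,-0.008,-0.001],[0.005,-0.008,-0.001],[0.005,-0.008,-0.001],[0.005,-0.008,0],[0.006,-0.007,0],[0.006,-0.007,0]],"twist":[[-0.002,0.059,-0.043],[-0.002,0.059,-0.043],[-0.002,0.059,-0.043],[-0.002,0.059,-0.043],[-0.002,0.059,-0.043],[-0.002,0.059,-0.043],[-0.002,0.059,-0.043],[-0.002,0.059,-0.043]],"hand":[0.036,0.036,0.036,0.036,0.036,0.036,0.036,0.036]}'
python3 -m handwheel '{"slide":[[0.006,-0.007,0.001],[0.006,-0.007,0.001],[0.007,-0.006,0.001],[0.007,-0.006,0.002],[0.007,-0.006,0.002],[0.007,-0.005,0.003],[0.007,-0.005,0.003],[0.007,-0.005,0.003]],"twist":[[-0.002,0.059,-0.043],[-0.002,0.059,-0.043],[-0.002,0.059,-0.043],[-0.002,0.059,-0.043],[-0.002,0.059,-0.043],[-0.002,0.059,-0.043],[-0.002,0.059,-0.043],[-0.002,0.059,-0.043]],"hand":[0.036,0.036,0.036,0.036,0.036,0.036,0.036,0.036]}'
python3 - <<'E'
from plan import *
phi=.45
g=tp(M,(.003,.048,.045))
state()
plan(grasp2tcp(g,M[2],phi),M[2],phi,8)
f=grab('wrist');save(f,'w10')
print(project(f,[g,tp(M,(0,.048,.042))]))
E
```

```text
clock: 11.5
position: [0.5688, 0.1079, 0.153]
orientation: [0.08, 0.996, -0.04, 0.014]
wrist_force: [-0.3, -0.4, 0.3]
opening: 0.425
clock: 12.3
position: [0.5116, 0.0613, 0.15]
orientation: [-0.083, 0.971, -0.014, -0.224]
wrist_force: [0.3, 0.0, 0.3]
opening: 0.421
t 12.3 p [0.5116 0.0613 0.15  ] z [-0.433 -0.065 -0.899] x [-0.886 -0.155  0.438] open 0.421 F [0.3 0.  0.3] J [ 0.11  0.6   1.68 -0.02  1.31 -1.63]
t 12.3 D [-0.0461 -0.0099 -0.1023] rotvec [ 0.011 -0.003 -0.   ] | per row rot 0.001 lin 0.0141
slide [[-0.0, -0.0, 0.014], [-0.0, -0.0, 0.014], [-0.0, -0.0, 0.014], [-0.0, -0.0, 0.014], [-0.0, -0.0, 0.014], [-0.0, -0.0, 0.014], [-0.0, -0.0, 0.014], [-0.0, -0.0, 0.014]]
twist [[0.001, -0.0, -0.0]]
[[280.84075198 210.75622694]
 [280.83405101 207.72876758]]
```

View pics/w10.png

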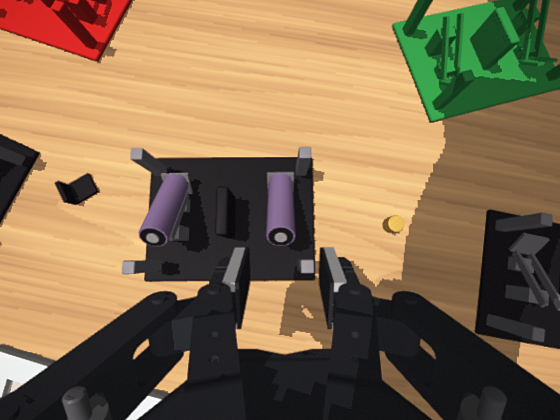

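The cell's centre is at (280,208), as predicted. I descend and grip.

```bash
python3 -m handwheel '{"slide":[[0,0,0.014],[0,0,0.014],[0,0,0.014],[0,0,0.014],[0,0,0.014],[0,0,0.014],[0,0,0.014],[0,0,0.014]],"twist":[[0.001,0,0],[0.001,0,0],[0.001,0,0],[0.001,0,0],[0.001,0,0],[0.001,0,0],[0.001,0,0],[0.001,0,0]],"hand":[0.036,0.036,0.036,0.036,0.036,0.036,0.036,0.036]}'
python3 -m handwheel '{"slide":[[0,0,0],[0,0,0],[0,0,0],[0,0,0],[0,0,0],[0,0,0],[0,0,0],[0,0,0]],"twist":[[0,0,0],[0,0,0],[0,0,0],[0,0,0],[0,0,0],[0,0,0],[0,0,0],[0,0,0]],"hand":[0.036,0.018,0.018,0.018,0.018,0.018,0.018,0.018]}' 60
python3 -m handwheel '{"slide":[[0.003,0,-0.008],[0.006,0,-0.013],[0.006,0,-0.013],[0.006,0,-0.013],[0.006,0,-0.013],[0.006,0,-0.013],[0.006,0,-0.013],[0.006,0,-0.013]],"twist":[[0,0,0],[0,0,0],[0,0,0],[0,0,0],[0,0,0],[0,0,0],[0,0,0],[0,0,0]],"hand":[0.018,0.018,0.018,0.018,0.018,0.018,0.018,0.018]}'
python3 - <<'E'
from meas import *
from plan import *
state()
f=held('wrist');save(f,'w11')
g=(*BAY[1],.142);phi=.45-.873
plan(grasp2tcp(g,-.3,phi),-.3,phi,16)
E
```

```text
clock: 13.15
position: [0.4632, 0.0535, 0.0478]
orientation: [-0.083, 0.971, -0.019, -0.223]
wrist_force: [0.3, 0.1, -0.4]
opening: 0.421
clock: 13.95
position: [0.4641, 0.0536, 0.049]
orientation: [-0.083, 0.971, -0.019, -0.223]
wrist_force: [0.8, -1.3, 1.3]
opening: 0.243
clock: 14.75
position: [0.4664, 0.054, 0.1589]
orientation: [-0.083, 0.971, -0.019, -0.223]
wrist_force: [0.9, 0.7, -1.5]
opening: 0.244
t 14.75 p [0.4664 0.054  0.1589] z [-0.429 -0.073 -0.9  ] x [-0.887 -0.153  0.436] open 0.244 F [ 0.9  0.7 -1.5] J [ 0.11  0.54  1.78 -0.03  1.27 -1.62]
wrist 5713 axis [0.751 0.119 0.65 ] z [0.1375 0.183 ] mid [0.4593 0.0532 0.1606] len 0.067
t 14.8 D [ 0.2117  0.0023 -0.016 ] rotvec [-0.005 -0.855  0.486] | per row rot 0.061 lin 0.0133
slide [[-0.012, -0.002, -0.005], [-0.012, -0.002, -0.004], [-0.013, -0.001, -0.003], [-0.013, -0.001, -0.003], [-0.013, -0.001, -0.002], [-0.013, -0.0, -0.001], [-0.013, 0.0, -0.001], [-0.013, 0.001, 0.0], [-0.013, 0.001, 0.001], [-0.013, 0.001, 0.001], [-0.013, 0.002, 0.002], [-0.013, 0.002, 0.003], [-0.013, 0.003, 0.004], [-0.012, 0.003, 0.004], [-0.012, 0.003, 0.005], [-0.012, 0.004, 0.005]]
twist [[-0.0, -0.053, 0.03]]
```

View pics/w11.png

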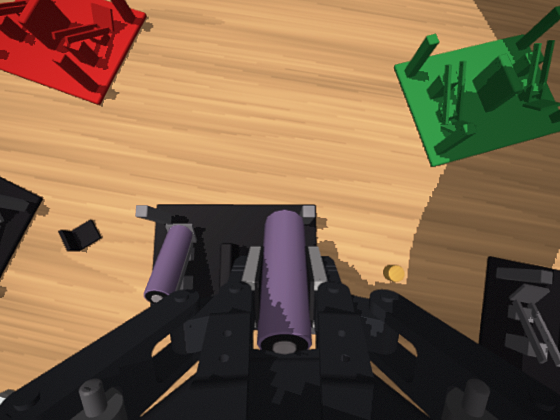

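```bash
python3 -m handwheel '{"slide":[[-0.012,-0.002,-0.005],[-0.012,-0.002,-0.004],[-0.013,-0.001,-0.003],[-0.013,-0.001,-0.003],[-0.013,-0.001,-0.002],[-0.013,0,-0.001],[-0.013,0,-0.001],[-0.013,0.001,0]],"twist":[[0,-0.053,0.03],[0,-0.053,0.03],[0,-0.053,0.03],[0,-0.053,0.03],[0,-0.053,0.03],[0,-0.053,0.03],[0,-0.053,0.03],[0,-0.053,0.03]],"hand":[0.018,0.018,0.018,0.018,0.018,0.018,0.018,0.018]}'
python3 -m handwheel '{"slide":[[-0.013,0.001,0.001],[-0.013,0.001,0.001],[-0.013,0.002,0.002],[-0.013,0.002,0.003],[-0.013,0.003,0.004],[-0.012,0.003,0.004],[-0.012,0.003,0.005],[-0.012,0.004,0.005]],"twist":[[0,-0.053,0.03],[0,-0.053,0.03],[0,-0.053,0.03],[0,-0.053,0.03],[0,-0.053,0.03],[0,-0.053,0.03],[0,-0.053,0.03],[0,-0.053,0.03]],"hand":[0.018,0.018,0.018,0.018,0.018,0.018,0.018,0.018]}'
python3 - <<'E'
from meas import *
from plan import *
state()
f=held('wrist');save(f,'w12')
g=(*BAY[1],.052);phi=.45-.873
plan(grasp2tcp(g,-.3,phi),-.3,phi,8)
E
```

```text
clock: 15.6
position: [0.5714, 0.0551, 0.1495]
orientation: [0.031, 0.999, -0.027, -0.009]
wrist_force: [0.3, -0.4, -0.8]
opening: 0.244
clock: 16.4
position: [0.6776, 0.0563, 0.1411]
orientation: [0.143, 0.968, -0.034, 0.204]
wrist_force: [0.3, -0.8, -0.6]
opening: 0.242
t 16.4 p [0.6776 0.0563 0.1411] z [ 0.384 -0.124 -0.915] x [-0.876  0.264 -0.404] open 0.242 F [ 0.3 -0.8 -0.6] J [ 0.14  0.54  1.82 -0.43  0.44 -0.78]
wrist 5609 axis [0.007 0.01  1.   ] z [0.1016 0.1682] mid [0.6745 0.0566 0.1354] len 0.0666
t 16.45 D [ 0.0007 -0.0003 -0.086 ] rotvec [-0.004 -0.005  0.006] | per row rot 0.001 lin 0.0108
slide [[0.004, 0.0, 0.01], [0.004, 0.0, 0.01], [0.004, 0.0, 0.01], [0.004, 0.0, 0.01], [0.004, 0.0, 0.01], [0.004, 0.0, 0.01], [0.004, 0.0, 0.01], [0.004, -0.0, 0.01]]
twist [[-0.001, -0.001, 0.001]]
```

```bash
python3 -m handwheel '{"slide":[[0.005,0.001,0.01],[0.005,0.001,0.01],[0.0045,0,0.01],[0.004,0,0.01],[0.004,0,0.01],[0.004,0,0.01],[0.004,0,0.009],[0.004,0,0.009]],"twist":[[0,0,0],[0,0,0],[0,0,0],[0,0,0],[0,0,0],[0,0,0],[0,0,0],[0,0,0]],"hand":[0.018,0.018,0.018,0.018,0.018,0.018,0.018,0.018]}'
python3 -m handwheel '{"slide":[[0,0,0],[0.0005,0,0.001],[0.0005,0,0.001],[0.0005,0,0.001],[0,0,0.0005],[0,0,0],[0,0,0],[0,0,0]],"twist":[[0,0,0],[0,0,0],[0,0,0],[0,0,0],[0,0,0],[0,0,0],[0,0,0],[0,0,0]],"hand":[0.018,0.018,0.018,0.018,0.018,0.018,0.018,0.018]}'
python3 - <<'E'
from meas import *
from plan import *
state()
f=held('wrist');save(f,'w13')
E
```

```text
clock: 17.25
position: [0.6777, 0.0576, 0.055]
orientation: [0.143, 0.968, -0.034, 0.203]
wrist_force: [0.0, -0.3, -0.2]
opening: 0.242
clock: 18.05
position: [0.6778, 0.0577, 0.0522]
orientation: [0.143, 0.968, -0.034, 0.203]
wrist_force: [0.4, -1.0, -1.6]
opening: 0.243
t 18.05 p [0.6778 0.0577 0.0522] z [ 0.384 -0.124 -0.915] x [-0.877  0.263 -0.403] open 0.243 F [ 0.4 -1.  -1.6] J [ 0.14  0.69  1.83 -0.63  0.3  -0.56]
wrist 6172 axis [ 0.006 -0.007  1.   ] z [0.0125 0.0793] mid [0.6751 0.0824 0.0465] len 0.0668
```

View pics/w13.png

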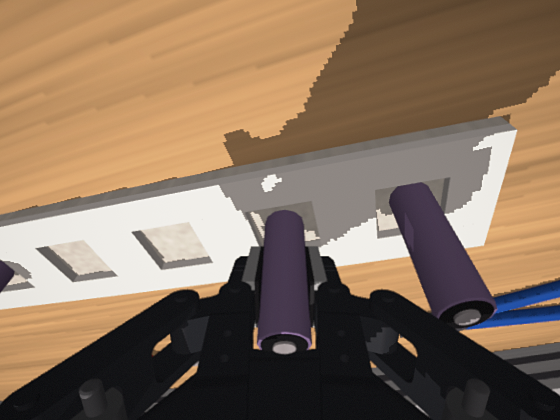

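```bash
python3 -m handwheel '{"slide":[[0.0005,0,0.001],[0.0005,0,0.001],[0,0,0.0005],[0,0,0],[0,0,0],[0,0,0],[0,0,0],[0,0,0]],"twist":[[0,0,0],[0,0,0],[0,0,0],[0,0,0],[0,0,0],[0,0,0],[0,0,0],[0,0,0]],"hand":[0.018,0.018,0.018,0.018,0.018,0.018,0.018,0.018]}'
python3 - <<'E'
from meas import *
from plan import *
state()
f=held('wrist')
E
```

```text
clock: 18.9
position: [0.6778, 0.0577, 0.0496]
orientation: [0.143, 0.968, -0.034, 0.203]
wrist_force: [-4.4, 0.2, 5.3]
opening: 0.243
t 18.9 p [0.6778 0.0577 0.0496] z [ 0.383 -0.124 -0.915] x [-0.877  0.263 -0.403] open 0.243 F [-4.4  0.2  5.3] J [ 0.14  0.69  1.83 -0.64  0.3  -0.55]
wrist 6172 axis [ 0.01  -0.002  1.   ] z [0.0101 0.0767] mid [0.6751 0.0824 0.0439] len 0.0667
```

```bash
python3 -m handwheel '{"slide":[[0,0,0],[0,0,0],[0,0,0],[0,0,0],[0,0,0],[0,0,0],[0,0,0],[0,0,0]],"twist":[[0,0,0],[0,0,0],[0,0,0],[0,0,0],[0,0,0],[0,0,0],[0,0,0],[0,0,0]],"hand":[0.022,0.026,0.03,0.034,0.036,0.036,0.036,0.036]}'
python3 -m handwheel '{"slide":[[0,0,-0.012],[0,0,-0.014],[0,0,-0.014],[0,0,-0.014],[0,0,-0.014],[0,0,-0.014],[0,0,-0.016],[0,0,-0.02]],"twist":[[0,0,0],[0,0,0],[0,0,0],[0,0,0],[0,0,0],[0,0,0],[0,0,0],[0,0,0]],"hand":[0.036,0.036,0.036,0.036,0.036,0.036,0.036,0.036]}'
python3 - <<'E'
from meas import *
from plan import *
state()
f=grab('side');save(f,'s14');t=trays(f,{'M':M})
f=grab('top');t=trays(f,{'M':M});cells(f,t)
phi=.45
g=tp(M,(.003,-.048,.045))
T=tool(M[2],phi).as_matrix()[:,2]
plan(grasp2tcp(g,M[2],phi)-.11*T,M[2],phi,16)
E
```

```text
clock: 19.75
position: [0.6778, 0.0576, 0.0494]
orientation: [0.143, 0.968, -0.034, 0.203]
wrist_force: [-0.5, 0.2, -0.2]
opening: 0.424
clock: 20.55
position: [0.6318, 0.0723, 0.1584]
orientation: [0.143, 0.968, -0.034, 0.203]
wrist_force: [0.7, -0.2, -0.4]
opening: 0.42
t 20.55 p [0.6318 0.0723 0.1584] z [ 0.383 -0.124 -0.915] x [-0.877  0.263 -0.402] open 0.42 F [ 0.7 -0.2 -0.4] J [ 0.18  0.47  1.9  -0.46  0.44 -0.72]
M centre 0.4696 0.0042 yaw 0.172 posts 4 resid mm [0.9 0.6 1.1 0.8]
M centre 0.4699 0.0069 yaw 0.177 posts 2 resid mm [0. 0.]
  M y-1 165 slope deg 38.1 surf line z at x0 0.0578 x ext [-0.0351  0.0197] y mean -0.0472 zrange [0.03  0.074]
t 20.65 D [-0.1037 -0.1077 -0.0137] rotvec [ 0.002  0.85  -0.483] | per row rot 0.061 lin 0.0094
slide [[0.004, -0.008, -0.001], [0.005, -0.008, -0.001], [0.005, -0.008, -0.0], [0.005, -0.008, -0.0], [0.005, -0.008, 0.0], [0.006, -0.008, 0.0], [0.006, -0.007, 0.001], [0.006, -0.007, 0.001], [0.006, -0.007, 0.001], [0.006, -0.007, 0.002], [0.006, -0.007, 0.002], [0.006, -0.006, 0.002], [0.006, -0.006, 0.003], [0.006, -0.006, 0.003], [0.006, -0.006, 0.003], [0.006, -0.006, 0.004]]
twist [[0.0, 0.053, -0.03]]
```

View pics/s14.png

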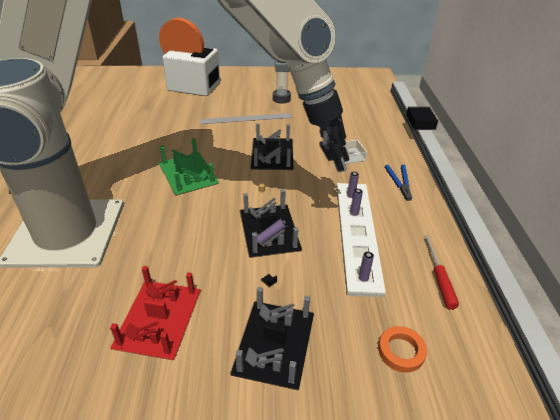

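The side view shows three cells standing, at (352,185), (357,203) and (366,268). Tray M has shifted about 2 mm in y. I allow for that and go for its −y cell.

```bash
sed -i 's/M=(.4696,.0033,.174)/M=(.4697,.0055,.174)/' plan.py; python3 -m handwheel '{"slide":[[0.004,-0.008,-0.003],[0.005,-0.008,-0.003],[0.005,-0.008,-0.001],[0.005,-0.008,0],[0.005,-0.008,0],[0.006,-0.007,0],[0.006,-0.007,0.001],[0.006,-0.007,0.001]],"twist":[[0,0.053,-0.03],[0,0.053,-0.03],[0,0.053,-0.03],[0,0.053,-0.03],[0,0.053,-0.03],[0,0.053,-0.03],[0,0.053,-0.03],[0,0.053,-0.03]],"hand":[0.036,0.036,0.036,0.036,0.036,0.036,0.036,0.036]}'
python3 -m handwheel '{"slide":[[0.006,-0.007,0.002],[0.006,-0.007,0.002],[0.006,-0.007,0.003],[0.006,-0.006,0.003],[0.006,-0.006,0.003],[0.006,-0.006,0.003],[0.006,-0.006,0.004],[0.006,-0.006,0.004]],"twist":[[0,0.053,-0.03],[0,0.053,-0.03],[0,0.053,-0.03],[0,0.053,-0.03],[0,0.053,-0.03],[0,0.053,-0.03],[0,0.053,-0.03],[0,0.053,-0.03]],"hand":[0.036,0.036,0.036,0.036,0.036,0.036,0.036,0.036]}'
python3 - <<'E'
from plan import *
phi=.45
g=tp(M,(.003,-.048,.045))
state()
plan(grasp2tcp(g,M[2],phi),M[2],phi,8)
f=grab('wrist');save(f,'w15')
print(project(f,[g,tp(M,(0,-.048,.042))]))
E
```

```text
clock: 21.45
position: [0.5779, 0.0201, 0.1551]
orientation: [0.03, 0.999, -0.027, -0.011]
wrist_force: [0.2, -0.5, -0.2]
opening: 0.422
clock: 22.25
position: [0.5279, -0.0336, 0.1437]
orientation: [-0.084, 0.971, -0.018, -0.224]
wrist_force: [-0.8, -0.0, -1.0]
opening: 0.421
t 22.25 p [ 0.5279 -0.0336  0.1437] z [-0.432 -0.073 -0.899] x [-0.886 -0.154  0.438] open 0.421 F [-0.8 -0.  -1. ] J [-0.04  0.63  1.65 -0.09  1.31 -1.74]
t 22.25 D [-0.0457 -0.0074 -0.096 ] rotvec [ 0.002 -0.003 -0.001] | per row rot 0.001 lin 0.0133
slide [[-0.0, 0.0, 0.013], [-0.0, 0.0, 0.013], [-0.0, 0.0, 0.013], [-0.0, 0.0, 0.013], [-0.0, 0.0, 0.013], [-0.0, 0.0, 0.013], [-0.0, 0.0, 0.013], [-0.0, 0.0, 0.013]]
twist [[0.0, -0.0, -0.0]]
[[285.03863141 210.68429242]
 [285.01274984 207.58153305]]
```

View pics/w15.png

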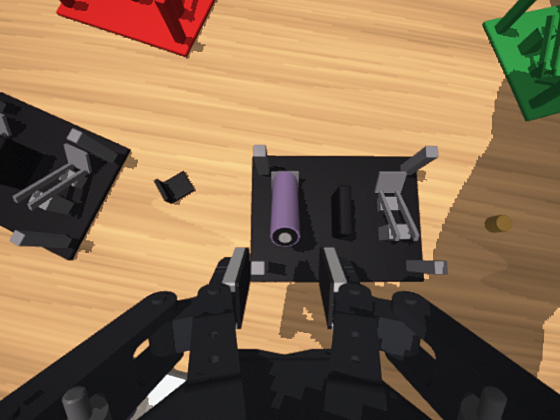

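The cell's centre is at (285,207), matching the prediction.

```bash
python3 -m handwheel '{"slide":[[0,0,0.013],[0,0,0.013],[0,0,0.013],[0,0,0.013],[0,0,0.013],[0,0,0.013],[0,0,0.013],[0,0,0.014]],"twist":[[0,0,0],[0,0,0],[0,0,0],[0,0,0],[0,0,0],[0,0,0],[0,0,0],[0,0,0]],"hand":[0.036,0.036,0.036,0.036,0.036,0.036,0.036,0.036]}'
python3 -m handwheel '{"slide":[[0,0,0],[0,0,0],[0,0,0],[0,0,0],[0,0,0],[0,0,0],[0,0,0],[0,0,0]],"twist":[[0,0,0],[0,0,0],[0,0,0],[0,0,0],[0,0,0],[0,0,0],[0,0,0],[0,0,0]],"hand":[0.036,0.018,0.018,0.018,0.018,0.018,0.018,0.018]}' 60
python3 -m handwheel '{"slide":[[0.003,0,-0.008],[0.006,0,-0.013],[0.006,0,-0.013],[0.006,0,-0.013],[0.006,0,-0.013],[0.006,0,-0.013],[0.006,0,-0.013],[0.006,0,-0.013]],"twist":[[0,0,0],[0,0,0],[0,0,0],[0,0,0],[0,0,0],[0,0,0],[0,0,0],[0,0,0]],"hand":[0.018,0.018,0.018,0.018,0.018,0.018,0.018,0.018]}'
python3 - <<'E'
from meas import *
from plan import *
state()
f=held('wrist');save(f,'w16')
g=(*BAY[0],.142);phi=.45-.873
for psi in(-.3,.3):
  plan(grasp2tcp(g,psi,phi),psi,phi,16)
E
```

```text
clock: 23.1
position: [0.4827, -0.041, 0.0487]
orientation: [-0.083, 0.971, -0.019, -0.223]
wrist_force: [-0.1, 0.6, 0.2]
opening: 0.426
clock: 23.9
position: [0.4833, -0.041, 0.0497]
orientation: [-0.083, 0.971, -0.019, -0.223]
wrist_force: [-0.2, -0.2, -0.3]
opening: 0.244
clock: 24.7
position: [0.4857, -0.0406, 0.1597]
orientation: [-0.083, 0.971, -0.019, -0.223]
wrist_force: [0.3, 1.1, -2.1]
opening: 0.243
t 24.7 p [ 0.4857 -0.0406  0.1597] z [-0.429 -0.073 -0.9  ] x [-0.887 -0.153  0.436] open 0.243 F [ 0.3  1.1 -2.1] J [-0.05  0.55  1.75 -0.1   1.28 -1.74]
wrist 5530 axis [0.744 0.127 0.656] z [0.1377 0.1854] mid [ 0.4758 -0.0417  0.1607] len 0.0671
t 24.75 D [ 0.1877  0.0291 -0.0168] rotvec [-0.006 -0.855  0.486] | per row rot 0.061 lin 0.0119
slide [[-0.011, -0.0, -0.004], [-0.011, 0.0, -0.004], [-0.012, 0.0, -0.003], [-0.012, 0.001, -0.002], [-0.012, 0.001, -0.002], [-0.012, 0.002, -0.001], [-0.012, 0.002, -0.0], [-0.012, 0.002, 0.0], [-0.012, 0.003, 0.001], [-0.011, 0.003, 0.001], [-0.011, 0.003, 0.002], [-0.011, 0.004, 0.003], [-0.011, 0.004, 0.003], [-0.01, 0.004, 0.004], [-0.01, 0.005, 0.004], [-0.01, 0.005, 0.005]]
twist [[-0.0, -0.053, 0.03]]
t 24.75 D [ 0.1877  0.0283 -0.0168] rotvec [ 0.002 -0.87  -0.133] | per row rot 0.055 lin 0.0119
slide [[-0.011, -0.0, -0.004], [-0.011, -0.0, -0.004], [-0.012, -0.0, -0.003], [-0.012, -0.001, -0.002], [-0.012, -0.001, -0.002], [-0.012, -0.001, -0.001], [-0.012, -0.001, -0.0], [-0.012, -0.001, 0.0], [-0.012, -0.001, 0.001], [-0.012, -0.001, 0.002], [-0.012, -0.001, 0.002], [-0.011, -0.001, 0.003], [-0.011, -0.001, 0.003], [-0.011, -0.002, 0.004], [-0.011, -0.002, 0.005], [-0.011, -0.002, 0.005]]
twist [[0.0, -0.054, -0.008]]
```

Run:
```python
from plan import *
g=(*BAY[0],.142);phi=.45-.873
plan(grasp2tcp(g,-.42,phi),-.42,phi,16)
```

```text
t 24.75 D [ 0.1877  0.0292 -0.0168] rotvec [-0.007 -0.845  0.609] | per row rot 0.065 lin 0.0119
slide [[-0.011, -0.0, -0.004], [-0.011, 0.0, -0.004], [-0.012, 0.001, -0.003], [-0.012, 0.001, -0.002], [-0.012, 0.002, -0.002], [-0.012, 0.002, -0.001], [-0.012, 0.002, -0.001], [-0.012, 0.003, 0.0], [-0.011, 0.003, 0.001], [-0.011, 0.004, 0.001], [-0.011, 0.004, 0.002], [-0.011, 0.005, 0.002], [-0.01, 0.005, 0.003], [-0.01, 0.005, 0.004], [-0.01, 0.006, 0.004], [-0.009, 0.006, 0.005]]
twist [[-0.0, -0.053, 0.038]]
```

```bash
python3 -m handwheel '{"slide":[[-0.011,0,-0.004],[-0.011,0,-0.004],[-0.012,0.001,-0.003],[-0.012,0.001,-0.002],[-0.012,0.002,-0.002],[-0.012,0.002,-0.001],[-0.012,0.002,-0.001],[-0.012,0.003,0]],"twist":[[0,-0.053,0.038],[0,-0.053,0.038],[0,-0.053,0.038],[0,-0.053,0.038],[0,-0.053,0.038],[0,-0.053,0.038],[0,-0.053,0.038],[0,-0.053,0.038]],"hand":[0.018,0.018,0.018,0.018,0.018,0.018,0.018,0.018]}'
python3 -m handwheel '{"slide":[[-0.011,0.003,0.001],[-0.011,0.004,0.001],[-0.011,0.004,0.002],[-0.011,0.005,0.002],[-0.01,0.005,0.003],[-0.01,0.005,0.004],[-0.01,0.006,0.004],[-0.009,0.006,0.005]],"twist":[[0,-0.053,0.038],[0,-0.053,0.038],[0,-0.053,0.038],[0,-0.053,0.038],[0,-0.053,0.038],[0,-0.053,0.038],[0,-0.053,0.038],[0,-0.053,0.038]],"hand":[0.018,0.018,0.018,0.018,0.018,0.018,0.018,0.018]}'
python3 - <<'E'
from meas import *
from plan import *
state()
f=held('wrist');save(f,'w17')
g=(*BAY[0],.052);phi=.45-.873
plan(grasp2tcp(g,-.42,phi),-.42,phi,8)
E
```

```text
clock: 25.55
position: [0.5816, -0.0257, 0.15]
orientation: [0.062, 0.997, -0.034, -0.008]
wrist_force: [0.9, -0.1, -0.7]
opening: 0.243
clock: 26.35
position: [0.6749, -0.0111, 0.1409]
orientation: [0.203, 0.956, -0.047, 0.206]
wrist_force: [-0.5, -0.9, -1.2]
opening: 0.24
t 26.35 p [ 0.6749 -0.0111  0.1409] z [ 0.375 -0.174 -0.91 ] x [-0.832  0.369 -0.414] open 0.24 F [-0.5 -0.9 -1.2] J [ 0.04  0.54  1.83 -0.47  0.43 -0.71]
wrist 5425 axis [-0.002  0.012  1.   ] z [0.0986 0.1652] mid [ 0.6713 -0.01    0.1324] len 0.0666
t 26.4 D [-0.0008 -0.0011 -0.0855] rotvec [-0.005  0.005  0.001] | per row rot 0.001 lin 0.0107
slide [[0.004, -0.0, 0.01], [0.004, -0.0, 0.01], [0.004, -0.0, 0.01], [0.004, -0.0, 0.01], [0.004, -0.0, 0.01], [0.004, -0.0, 0.01], [0.004, -0.0, 0.01], [0.004, -0.0, 0.01]]
twist [[-0.001, 0.001, 0.0]]
```

View pics/w17.png

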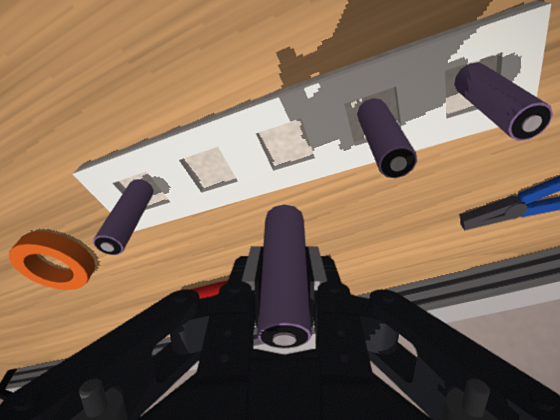

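```bash
python3 -m handwheel '{"slide":[[0.005,0.001,0.01],[0.005,0,0.01],[0.005,0,0.01],[0.0045,0,0.01],[0.0045,0,0.0095],[0.0045,0,0.009],[0.004,0,0.009],[0.004,0,0.009]],"twist":[[0,0,0],[0,0,0],[0,0,0],[0,0,0],[0,0,0],[0,0,0],[0,0,0],[0,0,0]],"hand":[0.018,0.018,0.018,0.018,0.018,0.018,0.018,0.018]}'
python3 -m handwheel '{"slide":[[0,0,0],[0.0005,0,0.001],[0.0005,0,0.001],[0.0005,0,0.001],[0,0,0.0005],[0,0,0],[0,0,0],[0,0,0]],"twist":[[0,0,0],[0,0,0],[0,0,0],[0,0,0],[0,0,0],[0,0,0],[0,0,0],[0,0,0]],"hand":[0.018,0.018,0.018,0.018,0.018,0.018,0.018,0.018]}'
python3 - <<'E'
from meas import *
from plan import *
state()
f=held('wrist');save(f,'w18')
E
```

```text
clock: 27.2
position: [0.6729, -0.0103, 0.0548]
orientation: [0.202, 0.956, -0.047, 0.205]
wrist_force: [0.5, -0.4, -1.1]
opening: 0.244
clock: 28.0
position: [0.6734, -0.0101, 0.0525]
orientation: [0.202, 0.956, -0.047, 0.206]
wrist_force: [0.5, 0.5, -1.1]
opening: 0.242
t 28.0 p [ 0.6734 -0.0101  0.0525] z [ 0.374 -0.173 -0.911] x [-0.834  0.368 -0.412] open 0.242 F [ 0.5  0.5 -1.1] J [ 0.05  0.68  1.85 -0.71  0.3  -0.46]
wrist 6113 axis [0.08  0.465 0.881] z [0.0101 0.0767] mid [0.6703 0.0152 0.044 ] len 0.0775
```

View pics/w18.png

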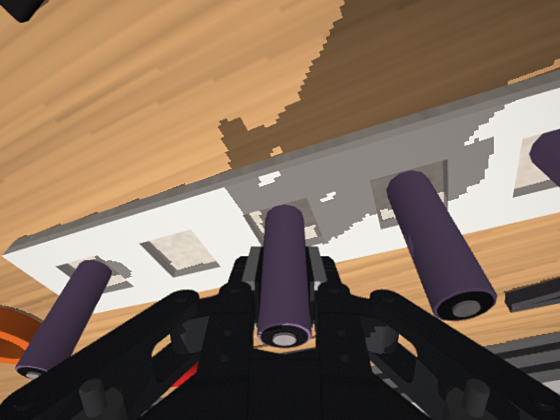

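```bash
python3 -m handwheel '{"slide":[[0.0005,0,0.001],[0,0,0.0005],[0,0,0],[0,0,0],[0,0,0],[0,0,0],[0,0,0],[0,0,0]],"twist":[[0,0,0],[0,0,0],[0,0,0],[0,0,0],[0,0,0],[0,0,0],[0,0,0],[0,0,0]],"hand":[0.018,0.018,0.018,0.018,0.018,0.018,0.018,0.018]}'
```

```text
clock: 28.85
position: [0.6736, -0.0102, 0.0523]
orientation: [0.202, 0.956, -0.047, 0.206]
wrist_force: [-8.4, 1.0, 15.6]
opening: 0.244
```

Firm contact; release and back off.

```bash
python3 -m handwheel '{"slide":[[0,0,-0.0007],[0,0,0],[0,0,0],[0,0,0],[0,0,0],[0,0,0],[0,0,0],[0,0,0]],"twist":[[0,0,0],[0,0,0],[0,0,0],[0,0,0],[0,0,0],[0,0,0],[0,0,0],[0,0,0]],"hand":[0.018,0.018,0.022,0.026,0.03,0.034,0.036,0.036]}'
python3 -m handwheel '{"slide":[[0,0,-0.012],[0,0,-0.014],[0,0,-0.014],[0,0,-0.014],[0,0,-0.014],[0,0,-0.014],[0,0,-0.016],[0,0,-0.02]],"twist":[[0,0,0],[0,0,0],[0,0,0],[0,0,0],[0,0,0],[0,0,0],[0,0,0],[0,0,0]],"hand":[0.036,0.036,0.036,0.036,0.036,0.036,0.036,0.036]}'
python3 - <<'E'
from meas import *
from plan import *
state()
f=grab('side');save(f,'s19');trays(f,{'L':L,'M':M,'E':E})
f=grab('top');save(f,'t19');trays(f,{'L':L,'M':M,'E':E})
f=grab('wrist');save(f,'w19')
E
```

```text
clock: 29.65
position: [0.6732, -0.01, 0.0512]
orientation: [0.202, 0.956, -0.047, 0.205]
wrist_force: [-0.3, 0.4, 1.5]
opening: 0.422
clock: 30.45
position: [0.6284, 0.0106, 0.1598]
orientation: [0.202, 0.956, -0.047, 0.205]
wrist_force: [0.4, 0.0, 1.1]
opening: 0.421
t 30.45 p [0.6284 0.0106 0.1598] z [ 0.374 -0.173 -0.911] x [-0.834  0.368 -0.412] open 0.421 F [0.4 0.  1.1] J [ 0.09  0.46  1.92 -0.5   0.44 -0.64]
L centre 0.4809 0.3275 yaw -0.027 posts 4 resid mm [0.9 1.5 1.4 0.7]
M centre 0.4696 0.0043 yaw 0.168 posts 4 resid mm [0.5 0.7 0.1 0.6]
E centre 0.4761 -0.2962 yaw -0.246 posts 4 resid mm [0.4 0.4 0.2 0.3]
L centre 0.4813 0.3289 yaw -0.035 posts 4 resid mm [0.9 0.9 0.9 0.4]
M centre 0.4692 0.0069 yaw 0.175 posts 2 resid mm [0.3 0.3]
E centre 0.4769 -0.2945 yaw -0.244 posts 4 resid mm [1.3 0.3 0.9 1. ]
```

View pics/w19.png

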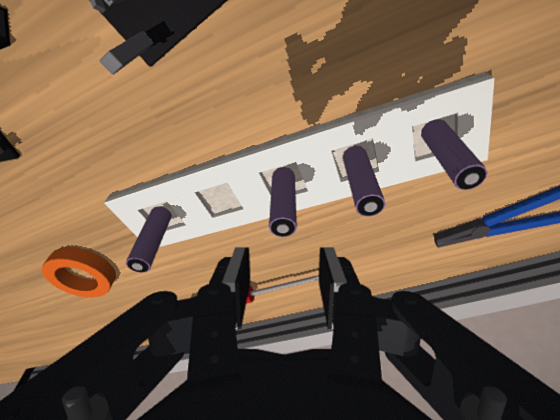

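View pics/s19.png

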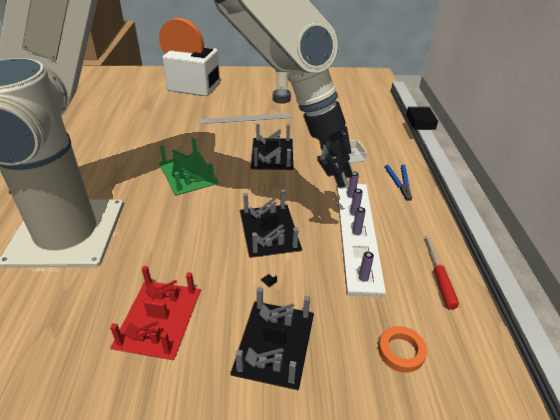

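Run:
```python
from meas import *
from plan import *
f=grab('wrist');c=cloud(f)
print('nubs',onplane(f,[(139,265),(283,228),(370,206),(471,177)],.078).round(4).tolist())
print('free bay floor',onplane(f,[(219,200)],.009).round(4))
m=violet(f)&(f['depth']>0);w=c[m];w=w[(w[:,2]>.012)&(w[:,2]<.09)]
o=np.array(f['cam_to_world'])[:3,3]
b=np.array([.6757,-.012]);u=np.array([.068,.9977])
t=(w[:,:2]-b)@u
for i in(-2,0,1,2):
    k=np.abs(t-.068*i)<.03;q=w[k]
    mu=q.mean(0);d=np.linalg.svd(q-mu)[2][0];d*=np.sign(d[2])
    lo=q[q[:,2]<.03];hi=q[q[:,2]>.055]
    v=mu[:2]-o[:2];v/=np.linalg.norm(v)
    print(i,len(q),'axis',d.round(3),'cen~',(mu[:2]+v*.0087).round(4),'bay',(b+u*.068*i).round(4),'zmax',q[:,2].max().round(3))
```

```text
nubs [[0.6647, -0.1446, 0.078], [0.673, -0.0097, 0.078], [0.6775, 0.0565, 0.078], [0.6793, 0.1245, 0.078]]
free bay floor [[ 0.6743 -0.0815  0.009 ]]
-2 1232 axis [ 0.001 -0.001  1.   ] cen~ [ 0.6667 -0.1494] bay [ 0.6665 -0.1477] zmax 0.077
0 1226 axis [ 0.021 -0.007  1.   ] cen~ [ 0.6751 -0.0109] bay [ 0.6757 -0.012 ] zmax 0.078
1 1389 axis [0.037 0.    0.999] cen~ [0.6801 0.057 ] bay [0.6803 0.0558] zmax 0.078
2 1852 axis [0.034 0.012 0.999] cen~ [0.6828 0.1261] bay [0.6849 0.1237] zmax 0.078
```

All four cells stand in their bays, within about 3 mm of centre. Now the trays, M first.

```bash
sed -i 's/^L=.*/L=(.481,.3283,-.032);M=(.4695,.0055,.172);E=(.4765,-.2953,-.245)/' plan.py
python3 - <<'E'
from plan import *
plan((M[0],M[1],.15),M[2],0,8)
E
```

```text
t 30.65 D [-0.1598 -0.0051 -0.0097] rotvec [-0.132  0.412 -0.58 ] | per row rot 0.09 lin 0.02
slide [[0.017, -0.009, -0.006], [0.018, -0.007, -0.006], [0.019, -0.006, -0.005], [0.019, -0.004, -0.004], [0.02, -0.003, -0.003], [0.02, -0.002, -0.002], [0.02, -0.0, -0.001], [0.02, 0.001, 0.0]]
twist [[-0.016, 0.051, -0.072]]
```

```bash
python3 -m handwheel '{"slide":[[0.017,-0.009,-0.006],[0.018,-0.007,-0.006],[0.019,-0.006,-0.005],[0.019,-0.004,-0.004],[0.02,-0.003,-0.003],[0.02,-0.002,-0.002],[0.02,0,-0.001],[0.02,0.001,0]],"twist":[[-0.016,0.051,-0.072],[-0.016,0.051,-0.072],[-0.016,0.051,-0.072],[-0.016,0.051,-0.072],[-0.016,0.051,-0.072],[-0.016,0.051,-0.072],[-0.016,0.051,-0.072],[-0.016,0.051,-0.072]],"hand":[0.03,0.03,0.03,0.03,0.03,0.03,0.03,0.03]}' 80
python3 - <<'E'
from plan import *
state()
plan((M[0],M[1],.041),M[2],0,8)
f=grab('wrist');save(f,'w20')
print(project(f,[tp(M,(0,0,.05)),tp(M,(.02,0,.05)),tp(M,(-.02,0,.05))]))
E
```

```text
clock: 31.45
position: [0.467, 0.0055, 0.1493]
orientation: [-0.085, 0.996, -0.001, -0.001]
wrist_force: [0.4, 0.3, 0.2]
opening: 0.352
t 31.45 p [0.467  0.0055 0.1493] z [-0.001 -0.003 -1.   ] x [-0.986 -0.169  0.002] open 0.352 F [0.4 0.3 0.2] J [-0.01  0.36  2.04 -0.    0.74 -1.75]
t 31.45 D [ 0.0025  0.     -0.1083] rotvec [-0.003 -0.002 -0.002] | per row rot 0.0 lin 0.0135
slide [[-0.0, -0.0, 0.014], [-0.0, -0.0, 0.014], [-0.0, -0.0, 0.014], [-0.0, -0.0, 0.014], [-0.0, -0.0, 0.014], [-0.0, -0.0, 0.014], [-0.0, -0.0, 0.014], [-0.0, -0.0, 0.014]]
twist [[-0.0, -0.0, -0.0]]
[[284.39865825 217.57328077]
 [284.43817948 241.51273836]
 [284.35691068 192.40445156]]
```

View pics/w20.png

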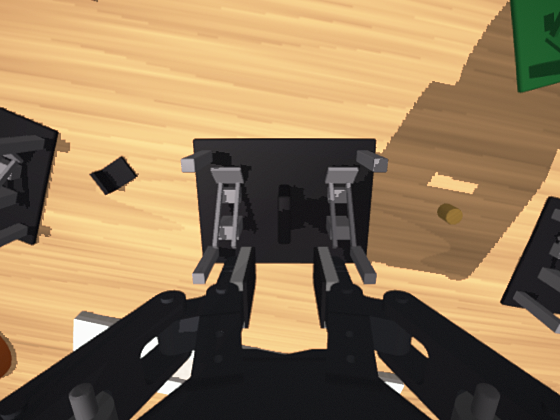

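The grip bar is at (285,213) and the prediction is (284,217). I descend and grip.

```bash
python3 -m handwheel '{"slide":[[-0.001,0,0.014],[-0.001,0,0.014],[0,0,0.014],[0,0,0.014],[0,0,0.014],[0,0,0.013],[0,0,0.013],[0,0,0.012]],"twist":[[0,0,0],[0,0,0],[0,0,0],[0,0,0],[0,0,0],[0,0,0],[0,0,0],[0,0,0]],"hand":[0.03,0.03,0.03,0.03,0.03,0.03,0.03,0.03]}'
python3 -m handwheel '{"slide":[[0,0,0],[0,0,0],[0,0,0],[0,0,0],[0,0,0],[0,0,0],[0,0,0],[0,0,0]],"twist":[[0,0,0],[0,0,0],[0,0,0],[0,0,0],[0,0,0],[0,0,0],[0,0,0],[0,0,0]],"hand":[0.03,0.02,0.012,0.006,0.004,0.004,0.004,0.004]}' 80
python3 -m handwheel '{"slide":[[0,0,-0.005],[0,0,-0.012],[0,0,-0.02],[0,0,-0.025],[0,0,-0.025],[0,0,-0.025],[0,0,-0.02],[0,0,-0.012]],"twist":[[0,0,0],[0,0,0],[0,0,0],[0,0,0],[0,0,0],[0,0,0],[0,0,0],[0,0,0]],"hand":[0.004,0.004,0.004,0.004,0.004,0.004,0.004,0.004]}'
python3 - <<'E'
from meas import *
from plan import *
state()
f=grab('top');trays(f,{'E':E})
f=grab('side');save(f,'s21');trays(f,{'E':E})
f=grab('wrist');save(f,'w21')
plan((E[0],E[1],.18),E[2],0,16)
E
```

```text
clock: 32.3
position: [0.4703, 0.0057, 0.0409]
orientation: [-0.083, 0.997, -0.002, 0.001]
wrist_force: [1.3, 0.2, 0.2]
opening: 0.352
clock: 33.1
position: [0.4705, 0.0057, 0.0426]
orientation: [-0.084, 0.996, -0.002, 0.001]
wrist_force: [-1.5, -0.5, 6.8]
opening: 0.101
clock: 33.9
position: [0.4704, 0.0062, 0.1883]
orientation: [-0.084, 0.996, -0.002, 0.002]
wrist_force: [0.1, -0.8, -1.9]
opening: 0.1
t 33.9 p [0.4704 0.0062 0.1883] z [ 0.005 -0.003 -1.   ] x [-0.986 -0.167 -0.004] open 0.1 F [ 0.1 -0.8 -1.9] J [-0.01  0.29  2.02 -0.    0.83 -1.75]
E centre 0.4767 -0.2942 yaw -0.24 posts 4 resid mm [1.4 0.6 0.8 1.4]
E centre 0.4761 -0.2963 yaw -0.244 posts 4 resid mm [0.2 0.4 0.5 0.1]
t 34.05 D [ 0.0064 -0.3015 -0.0066] rotvec [-0.003  0.004  0.412] | per row rot 0.026 lin 0.0189
slide [[0.003, -0.019, 0.0], [0.002, -0.019, 0.0], [0.002, -0.019, 0.0], [0.001, -0.019, 0.0], [0.001, -0.019, 0.0], [0.0, -0.019, 0.0], [-0.0, -0.019, 0.0], [-0.001, -0.019, 0.0], [-0.001, -0.019, 0.0], [-0.002, -0.019, 0.0], [-0.002, -0.019, 0.0], [-0.003, -0.019, 0.0], [-0.003, -0.019, 0.0], [-0.004, -0.019, 0.0], [-0.004, -0.018, 0.0], [-0.004, -0.018, 0.0]]
twist [[-0.0, 0.0, 0.026]]
```

View pics/s21.png

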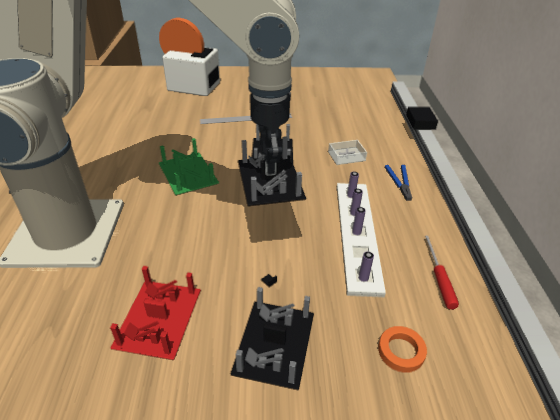

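View pics/w21.png

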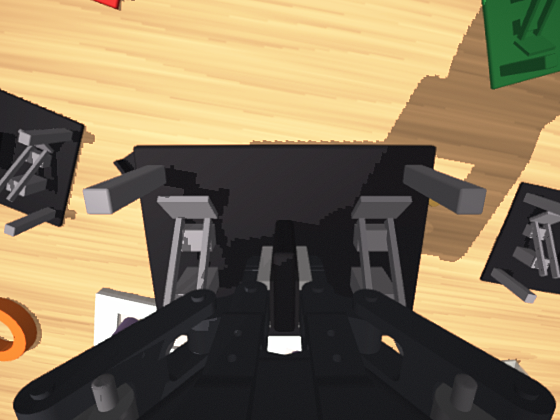

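Tray M is held level. Carry it to tray E.

```bash
python3 -m handwheel '{"slide":[[0.003,-0.019,0],[0.002,-0.019,0],[0.002,-0.019,0],[0.001,-0.019,0],[0.001,-0.019,0],[0,-0.019,0],[0,-0.019,0],[-0.001,-0.019,0]],"twist":[[0,0,0.026],[0,0,0.026],[0,0,0.026],[0,0,0.026],[0,0,0.026],[0,0,0.026],[0,0,0.026],[0,0,0.026]],"hand":[0.004,0.004,0.004,0.004,0.004,0.004,0.004,0.004]}'
python3 -m handwheel '{"slide":[[-0.001,-0.019,0],[-0.002,-0.019,0],[-0.002,-0.019,0],[-0.003,-0.019,0],[-0.003,-0.019,0],[-0.004,-0.019,0],[-0.004,-0.018,0],[-0.004,-0.018,0]],"twist":[[0,0,0.026],[0,0,0.026],[0,0,0.026],[0,0,0.026],[0,0,0.026],[0,0,0.026],[0,0,0.026],[0,0,0.026]],"hand":[0.004,0.004,0.004,0.004,0.004,0.004,0.004,0.004]}'
python3 - <<'E'
from meas import *
from plan import *
state()
f=grab('side');save(f,'s22')
c=cloud(f)
f2=grab('top');save(f2,'t22')
plan((E[0],E[1],.112),E[2],0,8)
E
```

```text
clock: 34.85
position: [0.4725, -0.1468, 0.185]
orientation: [0.021, 1.0, -0.001, -0.0]
wrist_force: [-0.1, 0.0, -2.4]
opening: 0.102
clock: 35.65
position: [0.4762, -0.299, 0.1859]
orientation: [0.125, 0.992, -0.001, 0.0]
wrist_force: [0.0, -1.0, -2.2]
opening: 0.102
t 35.65 p [ 0.4762 -0.299   0.1859] z [ 0.    -0.002 -1.   ] x [-0.969  0.247 -0.001] open 0.102 F [ 0.  -1.  -2.2] J [-0.58  0.42  1.82 -0.    0.9  -1.9 ]
t 35.75 D [-0.0003  0.005  -0.0745] rotvec [-0.003  0.003 -0.006] | per row rot 0.001 lin 0.0093
slide [[0.0, 0.001, 0.009], [0.0, 0.001, 0.009], [0.0, 0.001, 0.009], [0.0, 0.001, 0.009], [0.0, 0.001, 0.009], [0.0, 0.001, 0.009], [0.0, 0.001, 0.009], [0.0, 0.001, 0.009]]
twist [[-0.0, 0.0, -0.001]]
```

View pics/s22.png

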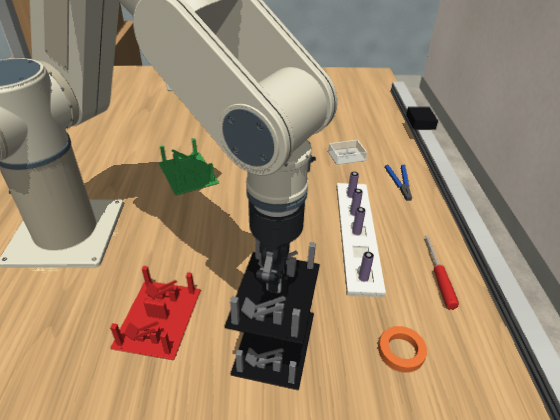

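```bash
python3 -m handwheel '{"slide":[[0,0.001,0.012],[0,0.001,0.012],[0,0.001,0.012],[0,0.001,0.012],[0,0,0.011],[0,0,0.009],[0,0,0.007],[0,0,0.004]],"twist":[[0,0,-0.001],[0,0,-0.001],[0,0,-0.001],[0,0,-0.001],[0,0,-0.001],[0,0,-0.001],[0,0,0],[0,0,0]],"hand":[0.004,0.004,0.004,0.004,0.004,0.004,0.004,0.004]}'
python3 - <<'E'
from meas import *
from plan import *
state()
f=grab('side');save(f,'s23');h=f['img'][210:400,200:350]
cv2.imwrite('pics/c23.png',cv2.cvtColor(cv2.resize(h,None,fx=3,fy=3,interpolation=2),cv2.COLOR_RGB2BGR))
E
```

```text
clock: 36.55
position: [0.4778, -0.2946, 0.1072]
orientation: [0.121, 0.993, -0.001, 0.001]
wrist_force: [0.3, -0.8, -2.3]
opening: 0.104
t 36.55 p [ 0.4778 -0.2946  0.1072] z [ 0.002 -0.003 -1.   ] x [-0.971  0.24  -0.002] open 0.104 F [ 0.3 -0.8 -2.3] J [-0.57  0.54  1.86 -0.    0.74 -1.9 ]
```

View pics/c23.png

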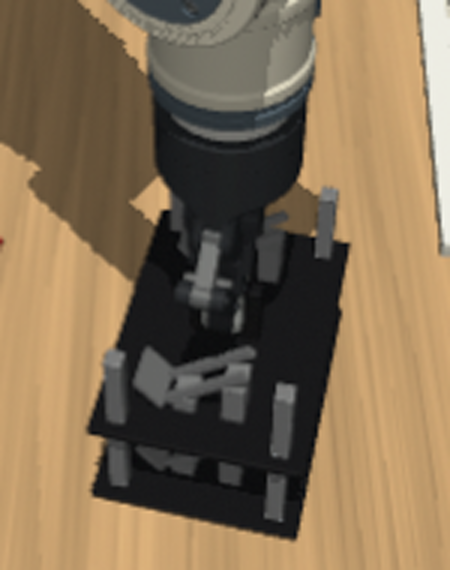

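```bash
python3 -m handwheel '{"slide":[[0.001,-0.0005,0.001],[0,0,0.001],[0,0,0.001],[0,0,0.001],[0,0,0.0005],[0,0,0],[0,0,0],[0,0,0]],"twist":[[0,0,0],[0,0,0],[0,0,0],[0,0,0],[0,0,0],[0,0,0],[0,0,0],[0,0,0]],"hand":[0.004,0.004,0.004,0.004,0.004,0.004,0.004,0.004]}'
```

```text
clock: 37.4
position: [0.4768, -0.2949, 0.1036]
orientation: [0.121, 0.993, -0.002, 0.001]
wrist_force: [0.0, 0.3, -1.9]
opening: 0.104
```

```bash
python3 -m handwheel '{"slide":[[0,0,0.0005],[0,0,0.0005],[0,0,0.0005],[0,0,0],[0,0,0],[0,0,0],[0,0,0],[0,0,0]],"twist":[[0,0,0],[0,0,0],[0,0,0],[0,0,0],[0,0,0],[0,0,0],[0,0,0],[0,0,0]],"hand":[0.004,0.004,0.004,0.004,0.004,0.004,0.004,0.004]}'
```

```text
clock: 38.2
position: [0.4769, -0.295, 0.1026]
orientation: [0.121, 0.993, -0.002, 0.001]
wrist_force: [-1.4, 1.2, 4.5]
opening: 0.102
```

Contact. Open and rise.

```bash
python3 -m handwheel '{"slide":[[0,0,0],[0,0,0],[0,0,0],[0,0,0],[0,0,0],[0,0,0],[0,0,0],[0,0,0]],"twist":[[0,0,0],[0,0,0],[0,0,0],[0,0,0],[0,0,0],[0,0,0],[0,0,0],[0,0,0]],"hand":[0.01,0.014,0.018,0.022,0.026,0.03,0.03,0.03]}'
python3 -m handwheel '{"slide":[[0,0,-0.008],[0,0,-0.012],[0,0,-0.016],[0,0,-0.018],[0,0,-0.02],[0,0,-0.02],[0,0,-0.02],[0,0,-0.02]],"twist":[[0,0,0],[0,0,0],[0,0,0],[0,0,0],[0,0,0],[0,0,0],[0,0,0],[0,0,0]],"hand":[0.03,0.03,0.03,0.03,0.03,0.03,0.03,0.03]}'
python3 - <<'E'
from plan import *
state()
plan((L[0],L[1],.20),L[2],0,24)
E
```

```text
clock: 39.0
position: [0.4768, -0.2949, 0.102]
orientation: [0.121, 0.993, -0.001, 0.001]
wrist_force: [0.6, 0.2, -0.1]
opening: 0.351
clock: 39.8
position: [0.4766, -0.2945, 0.2381]
orientation: [0.121, 0.993, -0.002, 0.002]
wrist_force: [1.5, -0.0, -0.2]
opening: 0.356
t 39.8 p [ 0.4766 -0.2945  0.2381] z [ 0.003 -0.004 -1.   ] x [-0.971  0.24  -0.004] open 0.356 F [ 1.5 -0.  -0.2] J [-0.57  0.35  1.79 -0.    1.   -1.9 ]
t 39.8 D [ 0.0044  0.6228 -0.0381] rotvec [-0.004  0.004 -0.211] | per row rot 0.009 lin 0.026
slide [[0.006, 0.025, 0.001], [0.006, 0.025, 0.001], [0.006, 0.025, 0.001], [0.005, 0.025, 0.001], [0.005, 0.025, 0.002], [0.005, 0.025, 0.002], [0.005, 0.026, 0.002], [0.004, 0.026, 0.002], [0.004, 0.026, 0.002], [0.004, 0.026, 0.002], [0.004, 0.026, 0.002], [0.004, 0.026, 0.002], [0.003, 0.026, 0.002], [0.003, 0.026, 0.002], [0.003, 0.026, 0.002], [0.003, 0.026, 0.002], [0.002, 0.026, 0.002], [0.002, 0.026, 0.002], [0.002, 0.026, 0.002], [0.002, 0.026, 0.002], [0.002, 0.026, 0.002], [0.001, 0.026, 0.002], [0.001, 0.026, 0.002], [0.001, 0.026, 0.002]]
twist [[-0.0, 0.0, -0.009]]
```

```bash
python3 -m handwheel '{"slide":[[0.009,0.037,0.001],[0.009,0.037,0.001],[0.008,0.038,0.001],[0.008,0.038,0.002],[0.007,0.038,0.002],[0.007,0.039,0.002],[0.006,0.039,0.002],[0.006,0.039,0.002]],"twist":[[0,0,-0.013],[0,0,-0.013],[0,0,-0.013],[0,0,-0.013],[0,0,-0.013],[0,0,-0.013],[0,0,-0.013],[0,0,-0.013]],"hand":[0.03,0.03,0.03,0.03,0.03,0.03,0.03,0.03]}'
python3 - <<'E'
from meas import *
from plan import *
plan((L[0],L[1],.16),L[2],0,8)
f=grab('side');save(f,'s24');trays(f,{'L':L})
c=cloud(f)
# stack: upper posts z~.12
f=grab('top');save(f,'t24');trays(f,{'L':L})
E
```

```text
clock: 40.6
position: [0.4774, 0.018, 0.2232]
orientation: [0.069, 0.998, -0.001, 0.002]
wrist_force: [1.3, -0.8, 0.2]
opening: 0.353
t 40.6 D [ 0.0036  0.3103 -0.0632] rotvec [-0.003  0.004 -0.106] | per row rot 0.013 lin 0.0396
slide [[0.005, 0.038, 0.008], [0.004, 0.039, 0.008], [0.004, 0.039, 0.008], [0.003, 0.039, 0.008], [0.003, 0.039, 0.008], [0.002, 0.039, 0.008], [0.002, 0.039, 0.008], [0.001, 0.039, 0.008]]
twist [[-0.0, 0.001, -0.013]]
L centre 0.4809 0.328 yaw -0.026 posts 4 resid mm [0.2 0.3 0.5 0.3]
L centre 0.4811 0.3288 yaw -0.036 posts 4 resid mm [0.7 0.7 0.9 0.5]
```

View pics/s24.png

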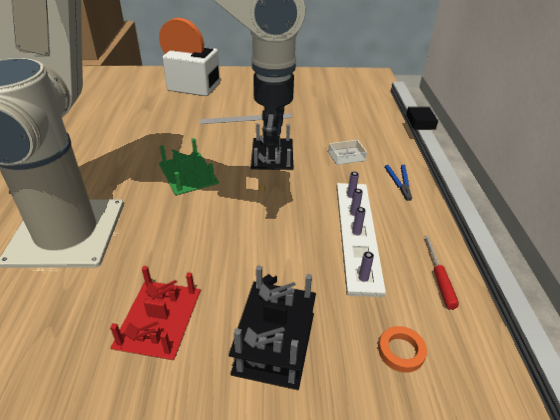

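The stack of two sits level and square at (275,330). On to tray L.

```bash
python3 -m handwheel '{"slide":[[0.005,0.038,0.006],[0.004,0.039,0.008],[0.004,0.039,0.008],[0.003,0.039,0.008],[0.003,0.039,0.008],[0.002,0.039,0.008],[0.002,0.039,0.008],[0.001,0.039,0.008]],"twist":[[0,0,-0.013],[0,0,-0.013],[0,0,-0.013],[0,0,-0.013],[0,0,-0.013],[0,0,-0.013],[0,0,-0.013],[0,0,-0.013]],"hand":[0.03,0.03,0.03,0.03,0.03,0.03,0.03,0.03]}'
python3 - <<'E'
from plan import *
state()
plan((L[0],L[1],.041),L[2],0,8)
f=grab('wrist');save(f,'w25')
print(project(f,[tp(L,(0,0,.05)),tp(L,(.02,0,.05)),tp(L,(-.02,0,.05))]))
E
```

```text
clock: 41.5
position: [0.4829, 0.3295, 0.1597]
orientation: [0.017, 1.0, -0.001, 0.002]
wrist_force: [0.3, 0.1, -0.0]
opening: 0.355
t 41.5 p [0.4829 0.3295 0.1597] z [ 0.003 -0.003 -1.   ] x [-0.999  0.034 -0.003] open 0.355 F [ 0.3  0.1 -0. ] J [ 0.58  0.49  1.78 -0.01  0.87 -0.95]
t 41.5 D [-0.0019 -0.0012 -0.1187] rotvec [-0.003  0.003 -0.002] | per row rot 0.001 lin 0.0148
slide [[0.0, -0.0, 0.015], [0.0, -0.0, 0.015], [0.0, -0.0, 0.015], [0.0, -0.0, 0.015], [0.0, -0.0, 0.015], [0.0, -0.0, 0.015], [0.0, -0.0, 0.015], [0.0, -0.0, 0.015]]
twist [[-0.0, 0.0, -0.0]]
[[283.01250973 207.4816749 ]
 [283.09136536 230.78912514]
 [282.93022096 183.01589144]]
```

View pics/w25.png

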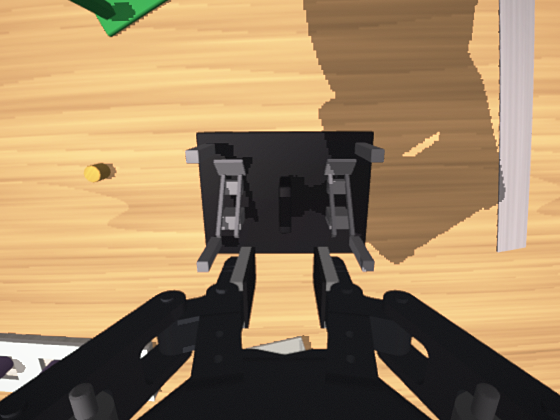

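The bar is at (285,204), near the predicted (283,207). I descend and grip.

```bash
python3 -m handwheel '{"slide":[[0.001,0,0.016],[0.001,0,0.016],[0,0,0.016],[0,0,0.016],[0,0,0.015],[0,0,0.015],[0,0,0.013],[0,0,0.01]],"twist":[[0,0,0],[0,0,0],[0,0,0],[0,0,0],[0,0,0],[0,0,0],[0,0,0],[0,0,0]],"hand":[0.03,0.03,0.03,0.03,0.03,0.03,0.03,0.03]}'
python3 -m handwheel '{"slide":[[0,0,0],[0,0,0],[0,0,0],[0,0,0],[0,0,0],[0,0,0],[0,0,0],[0,0,0]],"twist":[[0,0,0],[0,0,0],[0,0,0],[0,0,0],[0,0,0],[0,0,0],[0,0,0],[0,0,0]],"hand":[0.03,0.02,0.012,0.006,0.004,0.004,0.004,0.004]}' 80
python3 -m handwheel '{"slide":[[0,0,-0.005],[0,0,-0.015],[0,0,-0.025],[0,0,-0.035],[0,0,-0.035],[0,0,-0.035],[0,0,-0.03],[0,0,-0.02]],"twist":[[0,0,0],[0,0,0],[0,0,0],[0,0,0],[0,0,0],[0,0,0],[0,0,0],[0,0,0]],"hand":[0.004,0.004,0.004,0.004,0.004,0.004,0.004,0.004]}'
cat >> meas.py <<'E'
def posts(f,x,y,a,zt,tol=.008):
    c=cloud(f).reshape(-1,3)
    for it in range(3):
        P=[];Q=[];Z=[]
        Rm=np.array([[np.cos(a),-np.sin(a)],[np.sin(a),np.cos(a)]])
        for sx in(-45,45):
            for sy in(-68,68):
                loc=np.array([sx,sy])/1000;p=Rm@loc+[x,y]
                k=(np.hypot(*(c[:,:2]-p).T)<.014)&(abs(c[:,2]-zt)<tol)
                if k.sum()>=5: P.append(loc);Q.append((c[k,:2].min(0)+c[k,:2].max(0))/2);Z.append(np.median(c[k,2]))
        P=np.array(P);Q=np.array(Q);pc=P-P.mean(0);qc=Q-Q.mean(0)
        a=np.arctan2((pc[:,0]*qc[:,1]-pc[:,1]*qc[:,0]).sum(),(pc*qc).sum())
        Rm=np.array([[np.cos(a),-np.sin(a)],[np.sin(a),np.cos(a)]]);x,y=Q.mean(0)-Rm@P.mean(0)
    print('z',zt,'centre',round(x,4),round(y,4),'yaw',round(a,3),'n',len(P),'res',np.round(np.hypot(*(Q-(P@Rm.T+[x,y])).T)*1000,1),'tops',np.round(Z,4))
E
python3 - <<'E'
from meas import *
from plan import *
state()
for n in('top','side'):
    f=grab(n);save(f,n[0]+'26');posts(f,.4765,-.295,-.245,.121)
plan((.4768,-.295,.22),-.242,0,24)
E
```

```text
clock: 42.35
position: [0.4805, 0.3278, 0.0407]
orientation: [0.017, 1.0, -0.002, 0.001]
wrist_force: [0.8, 0.4, 0.1]
opening: 0.349
clock: 43.15
position: [0.4811, 0.3284, 0.0427]
orientation: [0.017, 1.0, -0.001, 0.002]
wrist_force: [-1.6, 0.1, 6.9]
opening: 0.102
clock: 43.95
position: [0.4806, 0.3289, 0.2455]
orientation: [0.017, 1.0, -0.001, 0.002]
wrist_force: [0.2, 0.0, -2.0]
opening: 0.1
t 43.95 p [0.4806 0.3289 0.2455] z [ 0.005 -0.002 -1.   ] x [-0.999  0.035 -0.005] open 0.1 F [ 0.2  0.  -2. ] J [ 0.58  0.37  1.73 -0.    1.03 -0.95]
z 0.121 centre 0.4763 -0.2947 yaw -0.233 n 4 res [1.6 0.4 1.  0.5] tops [0.1203 0.1204 0.1209 0.1193]
z 0.121 centre 0.476 -0.2961 yaw -0.24 n 4 res [0.4 0.5 0.2 0.8] tops [0.119  0.1183 0.1188 0.118 ]
t 44.05 D [-0.0048 -0.6245 -0.026 ] rotvec [0.001 0.007 0.207] | per row rot 0.009 lin 0.026
slide [[-0.001, -0.026, 0.001], [-0.001, -0.026, 0.001], [-0.001, -0.026, 0.001], [-0.001, -0.026, 0.001], [-0.002, -0.026, 0.001], [-0.002, -0.026, 0.001], [-0.002, -0.026, 0.001], [-0.002, -0.026, 0.001], [-0.002, -0.026, 0.001], [-0.003, -0.026, 0.001], [-0.003, -0.026, 0.001], [-0.003, -0.026, 0.001], [-0.003, -0.026, 0.001], [-0.004, -0.026, 0.001], [-0.004, -0.026, 0.001], [-0.004, -0.026, 0.001], [-0.004, -0.026, 0.001], [-0.004, -0.026, 0.001], [-0.005, -0.026, 0.001], [-0.005, -0.026, 0.001], [-0.005, -0.026, 0.001], [-0.005, -0.025, 0.001], [-0.006, -0.025, 0.001], [-0.006, -0.025, 0.001]]
twist [[0.0, 0.0, 0.009]]
```

View pics/s26.png

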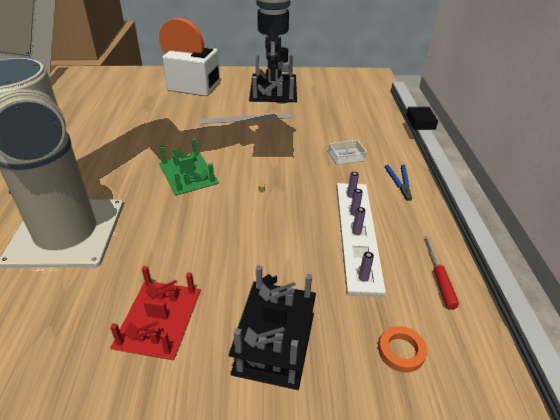

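```bash
python3 -m handwheel '{"slide":[[-0.001,-0.026,0],[-0.001,-0.026,0],[-0.001,-0.026,0],[-0.001,-0.026,0],[-0.002,-0.026,0],[-0.002,-0.026,0],[-0.002,-0.026,0],[-0.002,-0.026,0]],"twist":[[0,0,0.009],[0,0,0.009],[0,0,0.009],[0,0,0.009],[0,0,0.009],[0,0,0.009],[0,0,0.009],[0,0,0.009]],"hand":[0.004,0.004,0.004,0.004,0.004,0.004,0.004,0.004]}'
python3 -m handwheel '{"slide":[[-0.002,-0.026,0],[-0.003,-0.026,0],[-0.003,-0.026,0],[-0.003,-0.026,0],[-0.003,-0.026,0],[-0.004,-0.026,0],[-0.004,-0.026,0],[-0.004,-0.026,0]],"twist":[[0,0,0.009],[0,0,0.009],[0,0,0.009],[0,0,0.009],[0,0,0.009],[0,0,0.009],[0,0,0.009],[0,0,0.009]],"hand":[0.004,0.004,0.004,0.004,0.004,0.004,0.004,0.004]}'
python3 - <<'E'
from meas import *
from plan import *
for n in('top','side'):
    f=grab(n);posts(f,.4765,-.295,-.245,.121)
plan((.4768,-.295,.24),-.242,0,8)
E
```

```text
clock: 44.85
position: [0.4775, 0.119, 0.2416]
orientation: [0.053, 0.999, -0.002, 0.0]
wrist_force: [0.5, -0.3, -1.2]
opening: 0.103
clock: 45.65
position: [0.4745, -0.0902, 0.2423]
orientation: [0.089, 0.996, -0.001, 0.0]
wrist_force: [-0.6, -0.1, -1.9]
opening: 0.104
z 0.121 centre 0.4773 -0.2938 yaw -0.242 n 2 res [1.1 1.1] tops [0.1205 0.1201]
z 0.121 centre 0.476 -0.296 yaw -0.245 n 4 res [0.8 0.8 0.3 0.2] tops [0.1187 0.1181 0.1192 0.1181]
t 45.75 D [ 0.002  -0.2036 -0.0024] rotvec [-0.003  0.001  0.061] | per row rot 0.008 lin 0.0254
slide [[-0.005, -0.025, 0.0], [-0.005, -0.025, 0.0], [-0.005, -0.025, 0.0], [-0.005, -0.025, 0.0], [-0.006, -0.025, 0.0], [-0.006, -0.025, 0.0], [-0.006, -0.025, 0.0], [-0.006, -0.025, 0.0]]
twist [[-0.0, 0.0, 0.008]]
```

```bash
python3 -m handwheel '{"slide":[[-0.005,-0.025,0],[-0.005,-0.025,0],[-0.005,-0.025,0],[-0.005,-0.025,0],[-0.006,-0.025,0],[-0.006,-0.025,0],[-0.006,-0.025,0],[-0.006,-0.025,0]],"twist":[[0,0,0.008],[0,0,0.008],[0,0,0.008],[0,0,0.008],[0,0,0.008],[0,0,0.008],[0,0,0.008],[0,0,0.008]],"hand":[0.004,0.004,0.004,0.004,0.004,0.004,0.004,0.004]}'
python3 - <<'E'
from meas import *
from plan import *
state()
f=grab('side');save(f,'s27');posts(f,.4765,-.295,-.245,.121)
plan((.4768,-.295,.167),-.242,0,8)
E
```

```text
clock: 46.55
position: [0.4771, -0.2941, 0.243]
orientation: [0.121, 0.993, -0.001, 0.0]
wrist_force: [0.5, 0.3, -1.9]
opening: 0.1
t 46.55 p [ 0.4771 -0.2941  0.243 ] z [ 0.    -0.002 -1.   ] x [-0.971  0.24  -0.001] open 0.1 F [ 0.5  0.3 -1.9] J [-0.57  0.34  1.78 -0.    1.02 -1.9 ]
z 0.121 centre 0.4756 -0.2955 yaw -0.239 n 2 res [0.1 0.1] tops [0.1186 0.1189]
t 46.6 D [-0.0009  0.0026 -0.0763] rotvec [-0.004  0.003 -0.002] | per row rot 0.001 lin 0.0095
slide [[0.0, 0.0, 0.01], [0.0, 0.0, 0.01], [0.0, 0.0, 0.01], [0.0, 0.0, 0.01], [0.0, 0.0, 0.01], [0.0, 0.0, 0.01], [0.0, 0.0, 0.01], [0.0, 0.0, 0.01]]
twist [[-0.001, 0.0, -0.0]]
```

View pics/s27.png

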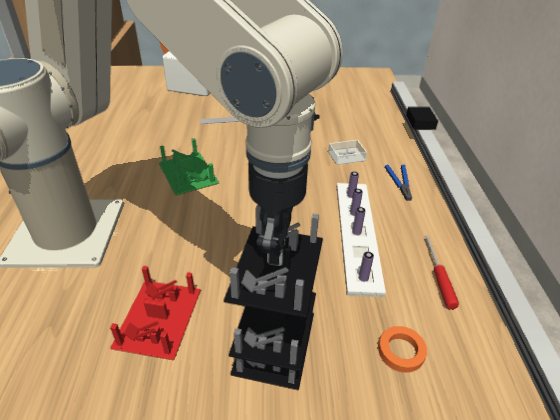

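```bash
python3 -m handwheel '{"slide":[[0,0.001,0.012],[0,0.001,0.012],[0,0,0.012],[0,0,0.011],[0,0,0.01],[0,0,0.008],[0,0,0.006],[0,0,0.004]],"twist":[[0,0,0],[0,0,0],[0,0,0],[0,0,0],[0,0,0],[0,0,0],[0,0,0],[0,0,0]],"hand":[0.004,0.004,0.004,0.004,0.004,0.004,0.004,0.004]}'
python3 -m handwheel '{"slide":[[0,0,0.001],[0,0,0.001],[0,0,0.0005],[0,0,0],[0,0,0],[0,0,0],[0,0,0],[0,0,0]],"twist":[[0,0,0],[0,0,0],[0,0,0],[0,0,0],[0,0,0],[0,0,0],[0,0,0],[0,0,0]],"hand":[0.004,0.004,0.004,0.004,0.004,0.004,0.004,0.004]}'
python3 - <<'E'
from meas import *
from plan import *
state()
f=grab('side');save(f,'s28');h=f['img'][190:400,200:350]
cv2.imwrite('pics/c28.png',cv2.cvtColor(cv2.resize(h,None,fx=2.8,fy=2.8,interpolation=2),cv2.COLOR_RGB2BGR))
E
```

```text
clock: 47.4
position: [0.4782, -0.2924, 0.1684]
orientation: [0.121, 0.993, -0.001, 0.001]
wrist_force: [0.3, 1.1, -1.7]
opening: 0.102
clock: 48.2
position: [0.4783, -0.2925, 0.1666]
orientation: [0.121, 0.993, -0.002, 0.001]
wrist_force: [0.6, 0.3, -1.9]
opening: 0.102
t 48.2 p [ 0.4783 -0.2925  0.1666] z [ 0.002 -0.003 -1.   ] x [-0.971  0.24  -0.003] open 0.102 F [ 0.6  0.3 -1.9] J [-0.57  0.45  1.84 -0.    0.86 -1.9 ]
```

View pics/c28.png

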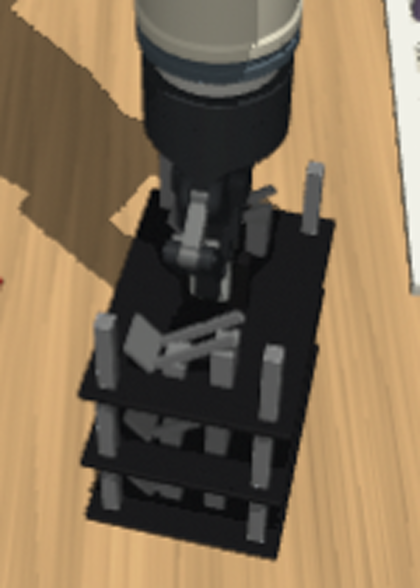

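```bash
python3 -m handwheel '{"slide":[[0.0005,-0.0015,0],[0.0005,-0.0013,0],[0,0,0.001],[0,0,0.001],[0,0,0.001],[0,0,0.0005],[0,0,0],[0,0,0]],"twist":[[0,0,0],[0,0,0],[0,0,0],[0,0,0],[0,0,0],[0,0,0],[0,0,0],[0,0,0]],"hand":[0.004,0.004,0.004,0.004,0.004,0.004,0.004,0.004]}'
python3 -m handwheel '{"slide":[[0,0,0.0005],[0,0,0.0005],[0,0,0.0002],[0,0,0],[0,0,0],[0,0,0],[0,0,0],[0,0,0]],"twist":[[0,0,0],[0,0,0],[0,0,0],[0,0,0],[0,0,0],[0,0,0],[0,0,0],[0,0,0]],"hand":[0.004,0.004,0.004,0.004,0.004,0.004,0.004,0.004]}'
```

```text
clock: 49.05
position: [0.4767, -0.2949, 0.163]
orientation: [0.121, 0.993, -0.001, 0.001]
wrist_force: [0.1, 0.6, -2.2]
opening: 0.101
clock: 49.85
position: [0.4767, -0.295, 0.1627]
orientation: [0.121, 0.993, -0.002, 0.001]
wrist_force: [-2.4, 1.4, 7.7]
opening: 0.102
```

Contact. Release, rise, and go well up.

```bash
python3 -m handwheel '{"slide":[[0,0,0],[0,0,0],[0,0,0],[0,0,0],[0,0,0],[0,0,0],[0,0,0],[0,0,0]],"twist":[[0,0,0],[0,0,0],[0,0,0],[0,0,0],[0,0,0],[0,0,0],[0,0,0],[0,0,0]],"hand":[0.01,0.014,0.018,0.022,0.026,0.03,0.03,0.03]}'
python3 -m handwheel '{"slide":[[0,0,-0.008],[0,0,-0.012],[0,0,-0.016],[0,0,-0.018],[0,0,-0.02],[0,0,-0.02],[0,0,-0.02],[0,0,-0.02]],"twist":[[0,0,0],[0,0,0],[0,0,0],[0,0,0],[0,0,0],[0,0,0],[0,0,0],[0,0,0]],"hand":[0.03,0.03,0.03,0.03,0.03,0.03,0.03,0.03]}'
python3 -m handwheel '{"slide":[[0.03,0.02,-0.01],[0.03,0.02,-0.01],[0.03,0.03,-0.01],[0.01,0.035,0],[0,0.035,0],[0,0.035,0],[0,0.035,0],[0,0.03,0]],"twist":[[0,0,0],[0,0,0],[0,0,0],[0,0,0],[0,0,0],[0,0,0],[0,0,0],[0,0,0]],"hand":[0.03,0.03,0.03,0.03,0.03,0.03,0.03,0.03]}'
python3 - <<'E'
from meas import *
from plan import *
state()
for n in('top','side'):
    f=grab(n);save(f,n[0]+'30');print(n)
    for z in(.061,.121,.181):
        try: posts(f,.4765,-.295,-.245,z)
        except Exception as e: print(z,'none visible')
    c=cloud(f);m=violet(f)&(f['depth']>0);w=c[m];w=w[(w[:,2]>.012)&(w[:,2]<.09)]
    o=np.array(f['cam_to_world'])[:3,3];b=np.array([.6757,-.012]);u=np.array([.068,.9977])
    t=(w[:,:2]-b)@u
    for i in(-2,-1,0,1,2):
        q=w[np.abs(t-.068*i)<.025]
        if len(q)<15: print(i,len(q));continue
        mu=q.mean(0);d=np.linalg.svd(q-mu)[2][0];d*=np.sign(d[2])
        v=mu[:2]-o[:2];v/=np.linalg.norm(v)
        print(i,len(q),'axis',d.round(3),'cen~',(mu[:2]+v*.0087).round(4),'bay',(b+u*.068*i).round(4),'z',q[:,2].min().round(3),q[:,2].max().round(3))
E
```

```text
clock: 50.65
position: [0.4766, -0.2949, 0.1618]
orientation: [0.121, 0.993, -0.001, 0.001]
wrist_force: [0.9, 0.2, 0.4]
opening: 0.351
clock: 51.45
position: [0.4764, -0.2945, 0.298]
orientation: [0.121, 0.993, -0.002, 0.002]
wrist_force: [-0.1, 0.4, 0.6]
opening: 0.356
clock: 52.25
position: [0.4371, -0.0358, 0.3263]
orientation: [0.121, 0.993, -0.001, 0.002]
wrist_force: [0.2, 0.1, -0.4]
opening: 0.353
t 52.25 p [ 0.4371 -0.0358  0.3263] z [ 0.004 -0.003 -1.   ] x [-0.971  0.24  -0.005] open 0.353 F [ 0.2  0.1 -0.4] J [-0.11  0.05  1.95 -0.    1.14 -1.43]
top
z 0.061 centre 0.4723 -0.2869 yaw -0.258 n 2 res [2.2 2.2] tops [0.0667 0.0671]
z 0.121 centre 0.4761 -0.2944 yaw -0.24 n 4 res [0.9 1.6 1.1 0.4] tops [0.1268 0.127  0.127  0.1275]
z 0.181 centre 0.4777 -0.2948 yaw -0.237 n 4 res [1.  0.3 0.8 1.4] tops [0.1814 0.181  0.1803 0.1802]
-2 28 axis [ 0.004 -0.043  0.999] cen~ [ 0.6641 -0.1474] bay [ 0.6665 -0.1477] z 0.029 0.08
-1 0
0 23 axis [ 0.034 -0.003  0.999] cen~ [ 0.6711 -0.0097] bay [ 0.6757 -0.012 ] z 0.034 0.078
1 27 axis [0.022 0.011 1.   ] cen~ [0.6764 0.0576] bay [0.6803 0.0558] z 0.036 0.08
2 26 axis [ 0.022 -0.002  1.   ] cen~ [0.6794 0.1268] bay [0.6849 0.1237] z 0.031 0.078
side
z 0.061 centre 0.4754 -0.2957 yaw -0.229 n 2 res [0.1 0.1] tops [0.0652 0.0653]
z 0.121 centre 0.4746 -0.2965 yaw -0.22 n 4 res [0.8 2.9 0.1 2.7] tops [0.1252 0.1247 0.1255 0.1248]
z 0.181 centre 0.4768 -0.2969 yaw -0.246 n 4 res [0.4 0.6 0.3 0.4] tops [0.178  0.1784 0.1782 0.1778]
-2 223 axis [0.015 0.02  1.   ] cen~ [ 0.6651 -0.1496] bay [ 0.6665 -0.1477] z 0.012 0.077
-1 0
0 200 axis [-0.017  0.058  0.998] cen~ [ 0.6724 -0.0105] bay [ 0.6757 -0.012 ] z 0.012 0.078
1 160 axis [0.052 0.035 0.998] cen~ [0.6768 0.057 ] bay [0.6803 0.0558] z 0.012 0.077
2 140 axis [0.065 0.014 0.998] cen~ [0.6798 0.125 ] bay [0.6849 0.1237] z 0.012 0.078
```

View pics/s30.png

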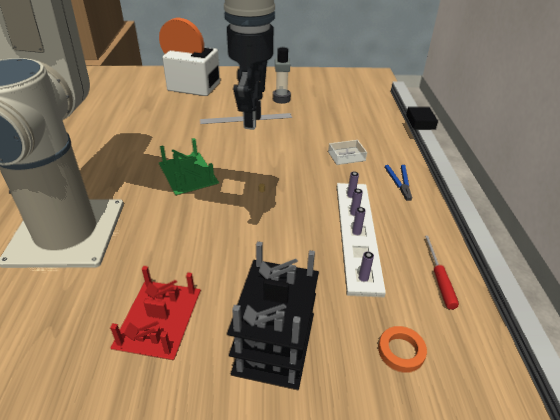

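View pics/t30.png

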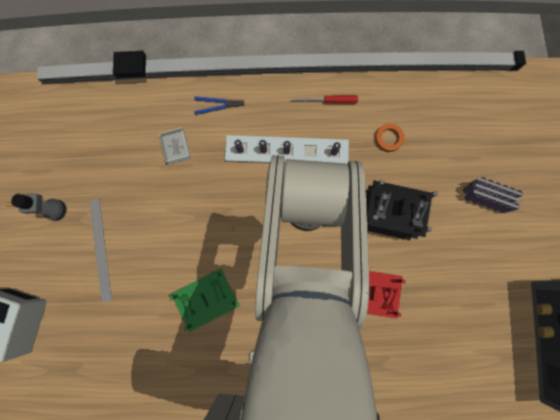

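Everything looks in place. The coarse views leave the tilt and centring of the far cell uncertain, so I take one close wrist view.

Run:
```python
from plan import *
plan((.60,.08,.22),0,-.42,8)
```

```text
t 52.35 D [ 0.1625  0.1149 -0.1061] rotvec [-0.052 -0.414 -0.235] | per row rot 0.06 lin 0.0282
slide [[-0.016, 0.019, 0.013], [-0.016, 0.018, 0.014], [-0.016, 0.018, 0.015], [-0.016, 0.017, 0.016], [-0.015, 0.017, 0.017], [-0.015, 0.016, 0.018], [-0.014, 0.015, 0.019], [-0.014, 0.015, 0.02]]
twist [[-0.007, -0.052, -0.029]]
```

```bash
python3 -m handwheel '{"slide":[[-0.016,0.019,0.013],[-0.016,0.018,0.014],[-0.016,0.018,0.015],[-0.016,0.017,0.016],[-0.015,0.017,0.017],[-0.015,0.016,0.018],[-0.014,0.015,0.019],[-0.014,0.015,0.018]],"twist":[[-0.007,-0.052,-0.029],[-0.007,-0.052,-0.029],[-0.007,-0.052,-0.029],[-0.007,-0.052,-0.029],[-0.007,-0.052,-0.029],[-0.007,-0.052,-0.029],[-0.007,-0.052,-0.029],[-0.007,-0.052,-0.029]],"hand":[0.03,0.03,0.03,0.03,0.03,0.03,0.03,0.03]}'
python3 - <<'E'
from meas import *
f=grab('wrist');save(f,'w31');c=cloud(f);m=violet(f)&(f['depth']>0);w=c[m];w=w[(w[:,2]>.012)&(w[:,2]<.09)]
o=np.array(f['cam_to_world'])[:3,3];b=np.array([.6757,-.012]);u=np.array([.068,.9977])
t=(w[:,:2]-b)@u
for i in(-2,0,1,2):
    q=w[np.abs(t-.068*i)<.025]
    if len(q)<30: continue
    A=[]
    for lo,hi in((.018,.035),(.055,.072)):
        s=q[(q[:,2]>lo)&(q[:,2]<hi)]
        # circle of known radius 11 mm fitted to the visible arc
        r=least_squares(lambda x:np.hypot(s[:,0]-x[0],s[:,1]-x[1])-.011,s[:,:2].mean(0)+.01*(s[:,:2].mean(0)-o[:2])/np.linalg.norm(s[:,:2].mean(0)-o[:2]),loss='soft_l1',f_scale=.002)
        A.append(r.x)
    A=np.array(A);print(i,len(q),'low',A[0].round(4),'high',A[1].round(4),'tilt',(np.linalg.norm(A[1]-A[0])/.037).round(3),'bay',(b+u*.068*i).round(4))
E
```

```text
clock: 53.15
position: [0.6005, 0.0772, 0.2215]
orientation: [0.003, 0.978, 0.001, 0.21]
wrist_force: [0.8, 0.4, 0.7]
opening: 0.354
-2 1058 low [ 0.6672 -0.1495] high [ 0.667  -0.1493] tilt 0.008 bay [ 0.6665 -0.1477]
0 817 low [ 0.675  -0.0107] high [ 0.675  -0.0107] tilt 0.002 bay [ 0.6757 -0.012 ]
1 718 low [0.6802 0.0572] high [0.6803 0.0572] tilt 0.001 bay [0.6803 0.0558]
2 732 low [0.6829 0.125 ] high [0.6829 0.1251] tilt 0.002 bay [0.6849 0.1237]
```

View pics/w31.png

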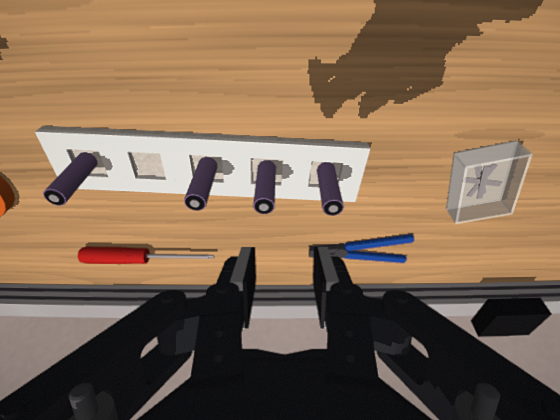

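All four cells are upright (tilt under 0.01 rad) and within 2.5 mm of their bay centres, nubs at (56,197), (196,202), (263,207) and (331,207). One last look at the stack, then I hand in.

Run:
```python
from meas import *
f=grab('side');posts(f,.4768,-.2965,-.245,.180)
s=bot.sense();print(s['clock'],np.abs(s['qvel']).max())
print(bot.sign_off())
```

```text
z 0.18 centre 0.4769 -0.2967 yaw -0.245 n 4 res [0.2 0.4 0.5 0.6] tops [0.1781 0.1781 0.1779 0.1777]
53.25 0.08861867603891332
the job is handed in; nothing more can be done
None
```

I stood all three cells upright, nub up, in free bays of the carrier, and the one already there still stands. I then stacked the two emptied trays on tray E and handed in at about 53 s. No verdict was reported.

- **Cells:** the last close wrist view put all four within 2.5 mm of their bay centres, with tilt under 0.01 rad. The coarser side view had suggested up to 0.065 rad for the far cell. I put that down to its low resolution and trusted the close view.
- **Stack:** the trays lie level, with the top posts about 178–181 mm above the bench against an expected 180 mm. The offset between layers is about 1–2 mm and 0.01 rad. For the lower two layers that comes from views taken before the trays above covered them, because the final views could not see their posts properly.
- **Box and reel:** both look unmoved in the final pictures, but I did not measure them.
- **Calibration:** the top and side cameras disagreed by 2–3 mm in y throughout, well inside the tolerances.
- **Tray E:** I saw no sign that it had been knocked.

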